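Open the soil sampler and lay its core in the cradle

ROBOT

A 6-joint arm with a two-finger parallel gripper is mounted at the origin on the work surface; the furniture and walls round the work are solid. World frame = base frame: x ahead of the robot, y to its left, z up, the work surface at z = 0. Lengths are in m, angles in rad, forces in N, time in s.
With the tool pointing down it reaches from about 0.35 to 0.775 m from the base axis. Payload 7.3 kg.
Tool frame: the origin (TCP) lies at the very end of the fingers, on their centre line; the grasp point (between the pads) lies 19 mm behind it; z points along the fingers, x is the direction in which the jaws open and shut, and the axes are right-handed (so a half turn about z gives the same grasp; the last joint's range is limited). The gripper opens to 92 mm and grips with 3 to 60 N. Pads are 19 mm wide; open, the fingers measure 130 mm over their backs; the gripper's body (75 mm by 190 mm) begins 47 mm behind the grasp point.
Start: joints at [1.198, 0.342, 1.524, -0, 1.275, -0.146], TCP at [0.118, 0.512, 0.227] pointing down, gripper open.
Joint ranges: [-2.53, 2.53], [-0.77, 2.02], [0.04, 2.7], [-1, 4.14], [0.28, 2.66], [-3.11, 3.11]. Speed limits (rad/s): [2.57, 2.57, 3.14, 3.14, 3.14, 3.14].

INTERFACE

Orientations are given as [roll, pitch, yaw] about the fixed x, y, z axes, in that order (R = Rz(yaw) Ry(pitch) Rx(roll)).
In Python, from cell import observe, read_camera, camera_params, hand_in gives the robot as it stands.
- The arm moves only by the tool apply_moves, never from a script. Its argument "increments" is a list of rows, each an object with "grip": the opening, from 0 (shut) to 1 (fully open); "linear": the shift along the world's x, y, z in mm, a list of three; "turn": the turn, a rotation vector about the world's x, y, z in units of 6 degrees (1.0 is 6 degrees), a list of three. A call has 1 to 10 rows; each row is the pose to reach, as a shift and turn from the pose commanded when the call began; what a row does not reach only later rows make up. A row lasts 1/10 s, in which the tool goes at most 50 mm and 8.59 degrees, less where a joint would pass 70% of its speed; a pose out of reach is approached as far as the arm can. A call with a gripper value outside its range is refused whole. The fingers move at their own pace and stop on an object; "grip_force" is the grip in N (left out, the last holds). Time passes only in rows, so rows that repeat a pose let the fingers close. It gives the time, the measured TCP pose, the force and the opening at its end, in the units of the state.
- observe(): the state, without advancing time (a new reading comes with each control period).
- read_camera(name): name is "scene" or "top" or "wrist"; returns the picture (480x640x3 uint8, red, green, blue); there is no depth.
- camera_params(name): a dict with "camera_matrix" (3x3 intrinsics, pixels), "world_to_cam" (4x4, takes a point from world to camera coordinates); the wrist camera has in their place "hand_eye" (4x4, takes a point from camera to tool coordinates, whose origin is the TCP and whose axes are the tool frame's). Camera axes: x right, y up, looking along -z (the intrinsics and any distortion apply to the point x, -y, -z); pixel columns grow to the right and rows downward; lengths in m; the calibration is good to about 2 mm. A picture is of the moment at which its call begins: read the wrist's pose just before it. camera_params takes no time and is no camera call.
- hand_in(): hands the job in, once; it reports no verdict.
The state is a dict: "time": time; "qpos": joint angles; "qvel": joint speeds; "joint_efforts": joint torques, N m; "tool_pos": TCP position; "tool_rot": TCP orientation; "contact_force": force on the tool from outside, world axes, zero at the start; "torque": the same for the moment, N m; "opening": finger opening in m.
Only numpy, scipy, OpenCV 4.12 (cv2) and the standard library are available. Lean on these libraries where they do the work, as an engineer would, in place of code of your own. Each camera call takes 0.05 s, during which the arm holds its last target.

TASK

Unscrew the orange cap of the core sampler (counter-clockwise seen from above; do not wrench it off) and lay it flat on the bench, open side down, well clear of the sampler. Draw the core liner out of the barrel by the end that the spring pushes up, stand it upright on the bare bench beside and let go; then take it again in a way that lets you tip it over, and lay it in the cradle, bedded in both V boards with its red end at the red stop. Never let the core topple or drop, and leave the jar, the tin and the marker where they are.

Things in the scene. Friction and masses are not known exactly. Their poses are not given: they have to be found in the camera images.
- sampler: Core sampler, fixed upright on the bench left of the straightedge: grey base plate 130 x 130 x 10 mm, clamp collar to 48 mm, aluminium barrel 66 mm in diameter to a shoulder at 112 mm, then a threaded neck (53 mm, 60 mm over the thread) to the rim at 150 mm. Origin: centre of the underside, z up. Between it and the robot the bench left of the straightedge is bare.
- sampler_mouth (a point): Centre of the open neck's rim, 150 mm above the bench.
- spring_plate (a joint): Sprung plate in the barrel's foot, under the liner: 0 pressed down (cap closed), 0.021 m at its upper stop. It pushes with 5 to 11 N; as the cap comes off, the liner rises 21 mm until 24 mm of it stand above the rim, and rests there.
- sampler_cap: Orange ribbed screw cap, 68 mm in diameter, 46 mm high, open below, 70 g. Origin: centre of its lower edge (113 mm above the bench when closed), z up its axis. Turning it counter-clockwise seen from above raises it 14 mm a turn; it comes free after nearly one and a half turns (8.3 to 8.7 rad), so in several grasps. Until then it has about 1 mm of play when pulled. It turns with less than 0.5 N m.
- core_liner: Liner tube with a soil core, standing in the barrel: 44 mm in diameter, 120 mm long, about 0.3 kg, clear wall, black end below, red end on top. Origin: centre of the black end face; z along the tube toward the red end. It has 1.5 mm play all round in the bore.
- liner_top (a point): Centre of the liner's red end face, 120 mm from the black one.
- liner_mid (a point): Middle of the liner's axis.
- core_cradle: Wooden cradle fixed to the bench right of the straightedge: base board 190 x 96 x 12 mm; two V boards 10 mm thick, 84 mm wide, 48 mm high, at x = -45 and +51 mm, open between them for the fingers; red stop board with its inner face at x = +70 mm, 56 mm high. Origin: centre of the underside, z up. A liner lies along x, its axis 52 mm above the bench, red end face at x = +60 to +70 mm.
- straightedge: Aluminium straightedge lying across the bench: 1412 mm long (its x), 112 mm wide (its y), 24 mm high. Origin: centre of its underside. Fixed; it always lies there.
- sample_jar: Clear sample jar with a white lid, 60 mm in diameter, 85 mm high, a bystander near the sampler. Origin: centre of its underside.
- moisture_tin: Round aluminium tin, 62 mm in diameter, 34 mm high, a bystander near the cradle. Origin: centre of its underside.
- marker: White felt marker with a red cap, 136 mm long, 18 mm thick, lying on the bench, a bystander. Origin: middle of its underside.
There are look-alikes about, which are no part of the job. Several things have the shape of the sampler_cap; the one meant has the colours described above.

How it is judged:
By the outcome, as a careful person would: the job done as asked, in the order asked, and still so for the second after the job is handed in, with the robot touching nothing.
It also fails if it takes over 72 s, if anything falls off the work surface, if the arm or the gripper's body presses on something with over 40 N, if the wrist force passes 120 N, or if a joint passes its speed limit or range.

## Working session

There is one attempt and no reset: what is moved stays moved. The work goes in short steps, Python scripts to look and compute and a tool call to move; the robot and the scene stay as the last step left them, time stands still between calls to the robot, and variables do not carry over. Pictures are saved under pics/ and viewed, and the job is handed in when it is done.

Besides the shell and the picture viewer there is one more tool, called after "Call:" as name(argument=value, ...), one argument or row to a line, values as JSON. apply_moves: Moves the arm, as the interface text tells. Its arguments: {"type":"object","properties":{"increments":{"type":"array","items":{"type":"object","properties":{"grip":{"type":"number"},"linear":{"type":"array","items":{"type":"number"}},"turn":{"type":"array","items":{"type":"number"}}}}},"grip_force":{"type":"number"}},"required":["increments"]}

```bash
ls; mkdir -p pics
python3 - <<'E'
from cell import *
import cv2,json
s=observe();print(s)
for n in ("scene","top","wrist"):
    im=read_camera(n);cv2.imwrite(f"pics/{n}0.png",im[:,:,::-1]);p=camera_params(n);print(n,{k:(v.tolist() if hasattr(v,'tolist') else v) for k,v in p.items()})
E
```

```text
pics
{'time': 0.0, 'qpos': array([ 1.19798464e+00,  3.42714199e-01,  1.52501748e+00, -1.16694589e-05,
        1.27539459e+00, -1.46001073e-01]), 'qvel': array([ 3.48406803e-04, -5.56740829e-04, -3.67112506e-04, -3.96942758e-04,
       -3.85592992e-04, -9.44736042e-05]), 'joint_efforts': array([-2.66497394e-03, -4.31242275e+01, -2.44206047e+01,  7.15786382e-02,
        5.60402346e-02, -8.17010391e-05]), 'tool_pos': array([0.11788976, 0.51117489, 0.22604922]), 'tool_rot': array([-3.14138058e+00,  1.51892704e-03,  1.34398928e+00]), 'contact_force': array([ 0.76381201, -0.50319699,  1.08186136]), 'torque': array([-0.00149519, -0.05794238, -0.0006451 ]), 'opening': 0.09159014359111}
scene {'camera_matrix': [[580.3014919537318, 0.0, 314.42507826567504], [0.0, 580.3014919537318, 240.34916839336975], [0.0, 0.0, 1.0]], 'world_to_cam': [[0.5371820669269788, -0.8434204809721085, -0.008793136461795453, -0.18833516349224733], [0.631578474965902, 0.3953045004829726, 0.6669655027493199, -0.4066338494486673], [-0.5590563987039269, -0.36383546305257913, 0.7450367097623521, -1.5048454239418436], [0.0,
[... 199 characters left out ...]
5450891479377, 0.009847865058394174, 0.0809970509252948], [0.9833446725526129, -0.026272848672715905, 0.17984157579663176, -0.49172484636523056], [-0.17950103244372145, 0.014810542963108492, 0.9836462916967543, -1.1776805025399995], [0.0, 0.0, 0.0, 1.0]]}
wrist {'camera_matrix': [[359.76889140899175, 0.0, 318.9972357300605], [0.0, 359.76889140899175, 244.56461172702006], [0.0, 0.0, 1.0]], 'hand_eye': [[0.9999990890977669, -0.0009768492153022677, -0.0009314339723289002, 2.6734304074960136e-06], [-0.001176317475236218, -0.9691375145144066, -0.2465179389781492, -0.06585639083687082], [-0.0006618767496283811, 0.24651881008646695, -0.9691377808096837, -0.15820697230295558], [0.0, 0.0, 0.0, 1.0]]}
```

View pics/scene0.png

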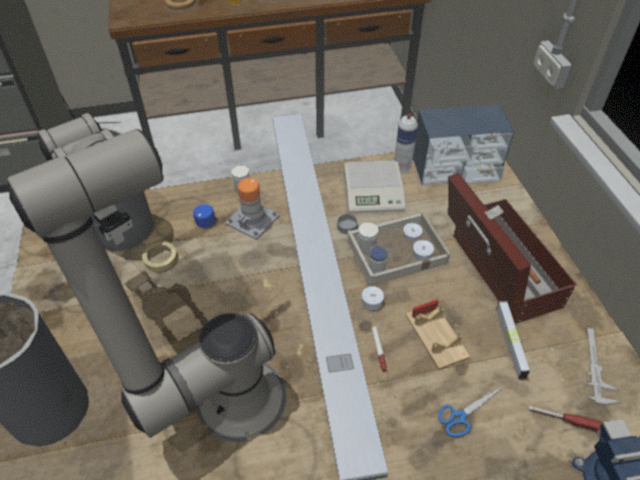

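View pics/top0.png

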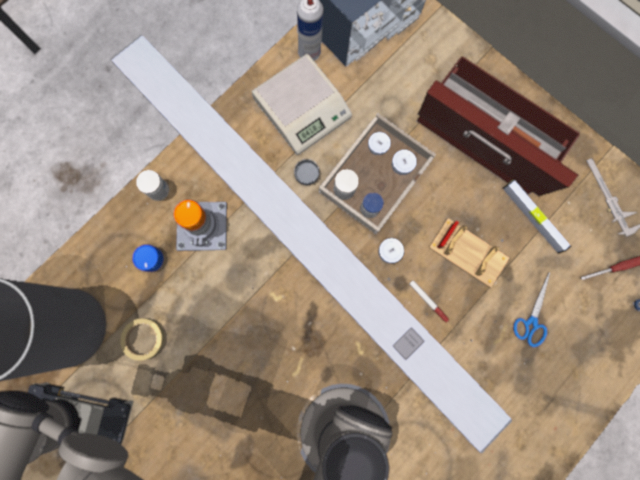

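View pics/wrist0.png

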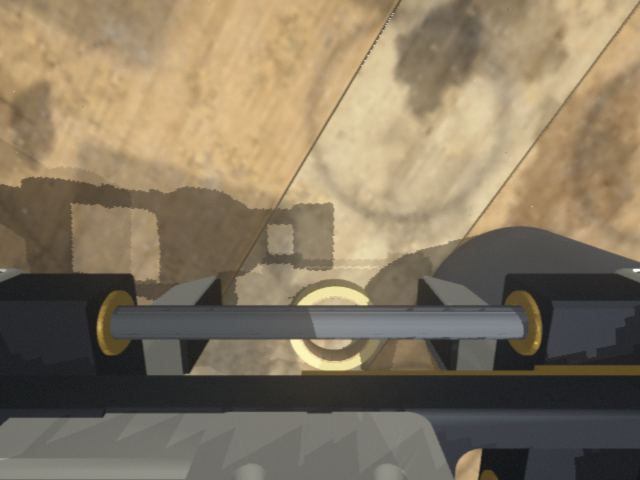

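The scene and top views show the orange cap on the sampler at top (190,213) and scene (249,188). Its look-alikes are a blue cap at top (148,257), white lids at top (391,250), (378,142), (404,160) and (346,181), a dark blue one at (372,203), and a yellow ring at (143,340). Only the first is orange and sits on the barrel. Next I'll confirm it in enlarged crops and measure.

```bash
cat > h.py <<'E'
import numpy as np,cv2
from cell import *
def ray(name,u,v):
    p=camera_params(name);K=p['camera_matrix'];T=p['world_to_cam']
    d=np.array([(u-K[0,2])/K[0,0],-(v-K[1,2])/K[1,1],-1.]);R=T[:3,:3]
    return -R.T@T[:3,3],R.T@d
def atz(name,u,v,z):
    o,d=ray(name,u,v);return o+d*(z-o[2])/d[2]
def proj(name,P):
    p=camera_params(name);K=p['camera_matrix'];T=p['world_to_cam']
    c=T[:3,:3]@np.asarray(P,float)+T[:3,3];return np.array([K[0,2]+K[0,0]*c[0]/-c[2],K[1,2]-K[1,1]*c[1]/-c[2]])
def wristray(u,v,pos,rot):
    from scipy.spatial.transform import Rotation as Ro
    p=camera_params('wrist');K=p['camera_matrix'];H=p['hand_eye']
    R=Ro.from_euler('xyz',rot).as_matrix()
    d=np.array([(u-K[0,2])/K[0,0],-(v-K[1,2])/K[1,1],-1.])
    return pos+R@H[:3,3],R@H[:3,:3]@d
def wproj(P,pos,rot):
    from scipy.spatial.transform import Rotation as Ro
    p=camera_params('wrist');K=p['camera_matrix'];H=p['hand_eye']
    R=Ro.from_euler('xyz',rot).as_matrix()
    c=H[:3,:3].T@(R.T@(np.asarray(P)-pos)-H[:3,3]);return np.array([K[0,2]+K[0,0]*c[0]/-c[2],K[1,2]-K[1,1]*c[1]/-c[2]])
def crop(im,u0,v0,u1,v1,s,fn):
    cv2.imwrite('pics/'+fn,cv2.resize(im[v0:v1,u0:u1],None,fx=s,fy=s,interpolation=cv2.INTER_CUBIC))
E
python3 - <<'E'
from h import *
t=cv2.imread('pics/top0.png');s=cv2.imread('pics/scene0.png')
crop(t,120,150,250,290,4,'tc1.png');crop(s,180,150,300,250,6,'sc1.png');crop(t,390,180,530,300,5,'tc2.png');crop(s,360,280,480,380,6,'sc2.png')
for n in('scene','top'):
    im=cv2.imread(f'pics/{n}0.png').astype(int);b,g,r=im[...,0],im[...,1],im[...,2]
    m=((r>190)&(g<160)&(b<80)).astype(np.uint8)
    k,l,st,c=cv2.connectedComponentsWithStats(m)
    print(n,[(st[i].tolist(),c[i].round(1).tolist()) for i in range(1,k) if st[i,4]>20])
E
```

```text
scene []
top [([174, 200, 27, 27, 563], [187.0, 213.4])]
```

View pics/tc1.png

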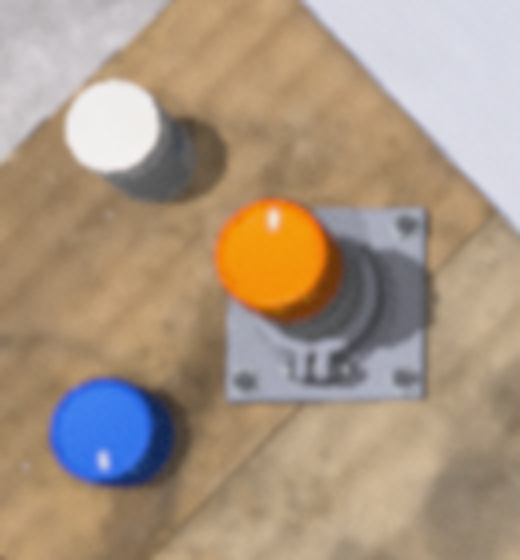

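View pics/sc1.png

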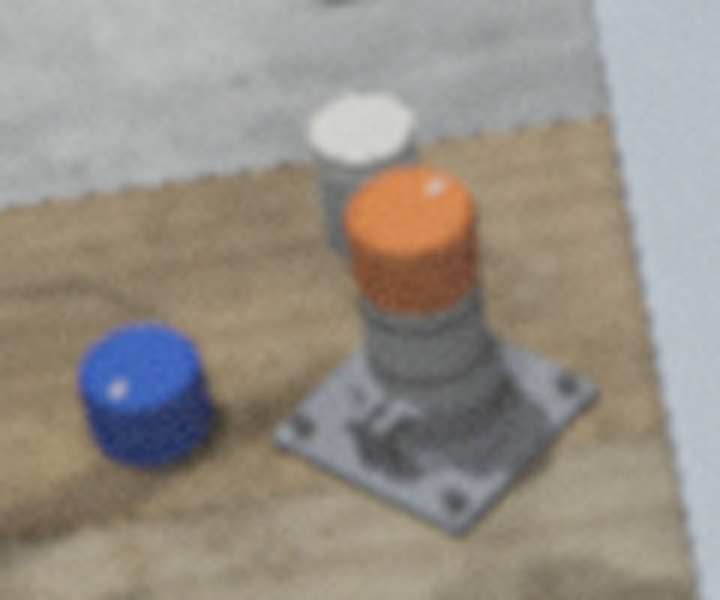

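View pics/tc2.png

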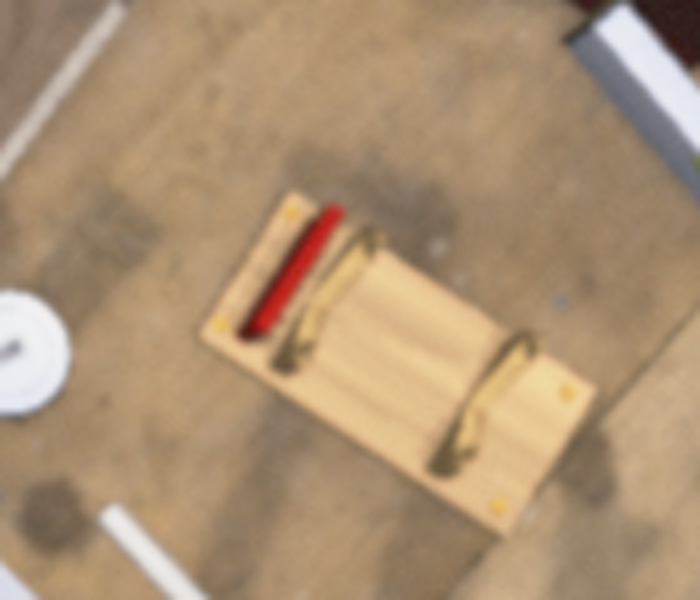

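View pics/sc2.png

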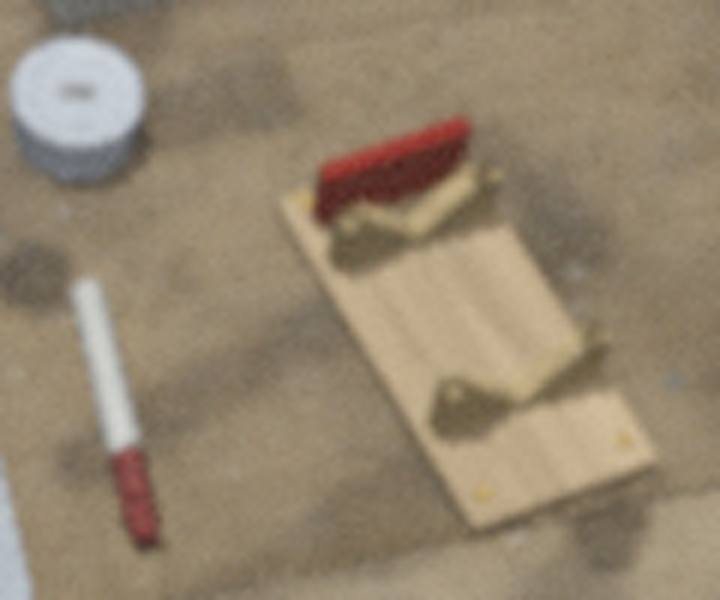

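The crops confirm that the orange cap at top crop (275,255) sits on the barrel. The blue one at (105,432) stands on the bench and is a decoy. The jar has a white lid at (115,127). The cradle has its red stop at the upper left, the tin is at top (391,250), and the marker lies between the cradle and the straightedge.

Run:
```python
from h import *
np.set_printoptions(precision=4,suppress=True)
f=lambda u,v,u0,v0,s:((u+.5)/s+u0-.5,(v+.5)/s+v0-.5)
print('plate top')
for u,v in((427,208),(424,399),(227,400)):print(atz('top',*f(u,v,120,150,4),.010))
print('plate scene (corners R,B,L)')
for u,v in((598,393),(460,535),(273,437)):print(atz('scene',*f(u,v,180,150,6),.010))
print('cap top: ',atz('top',*f(273,255,120,150,4),.159))
print('cap scene ',atz('scene',*f(411,212,180,150,6),.159))
print('jar',atz('top',*f(114,127,120,150,4),.085),atz('scene',*f(361,128,180,150,6),.085))
print('bluecap',atz('top',*f(103,431,120,150,4),.046))
print('tin',atz('top',391-.0,249.5,.034),atz('scene',*f(78,90,360,280,6),.034))
print('marker',atz('top',412,283,.015),atz('top',446,319,.015))
print('cradle board TL,BL,BR,R')
for u,v in((293,190),(202,335),(505,537),(597,385)):print(atz('top',*f(u,v,390,180,5),.012))
print('scene TL, BL, BR');
for u,v in((281,200),(475,528),(657,460)):print(atz('scene',*f(u,v,360,280,6),.012))
print('straightedge edges');
for u,v in((143,37),(113,58),(510,422),(484,450)):print(atz('top',u,v,.024))
print('ring',atz('top',143,340,.01))
```

```text
plate top
[0.5931 0.2891 0.01  ]
[0.4641 0.2906 0.01  ]
[0.4669 0.4194 0.01  ]
plate scene (corners R,B,L)
[0.5858 0.2884 0.01  ]
[0.4596 0.2904 0.01  ]
[0.4636 0.4204 0.01  ]
cap top:  [0.5287 0.3543 0.159 ]
cap scene  [0.5269 0.356  0.159 ]
jar [0.6315 0.4742 0.085 ] [0.6285 0.4761 0.085 ]
bluecap [0.4435 0.4876 0.046 ]
tin [ 0.4485 -0.1395  0.034 ] [ 0.4464 -0.1388  0.034 ]
marker [ 0.3622 -0.1924  0.015 ] [ 0.2681 -0.2733  0.015 ]
cradle board TL,BL,BR,R
[ 0.5334 -0.3013  0.012 ]
[ 0.4566 -0.2469  0.012 ]
[ 0.3464 -0.3968  0.012 ]
[ 0.4245 -0.4531  0.012 ]
scene TL, BL, BR
[ 0.4558 -0.2454  0.012 ]
[ 0.3436 -0.3967  0.012 ]
[ 0.4187 -0.4515  0.012 ]
straightedge edges
[1.0733 0.5228 0.024 ]
[1.0106 0.604  0.024 ]
[ 0.0159 -0.4079  0.024 ]
[-0.0462 -0.338   0.024 ]
ring [0.2377 0.4986 0.01  ]
```

Call:
apply_moves(
  increments=[
    {"linear": [20, -8, 20], "turn": [0, 0, -1.4], "grip": 1},
    {"linear": [40, -16, 40], "turn": [0, 0, -2.8], "grip": 1},
    {"linear": [60, -24, 60], "turn": [0, 0, -4.2], "grip": 1},
    {"linear": [85, -32, 64], "turn": [0, 0, -5.6], "grip": 1},
    {"linear": [110, -42, 64], "turn": [0, 0, -7.0], "grip": 1},
    {"linear": [135, -52, 64], "turn": [0, 0, -8.4], "grip": 1},
    {"linear": [160, -62, 64], "turn": [0, 0, -9.8], "grip": 1},
    {"linear": [185, -72, 64], "turn": [0, 0, -11.2], "grip": 1},
    {"linear": [210, -82, 64], "turn": [0, 0, -12.6], "grip": 1},
    {"linear": [235, -92, 64], "turn": [0, 0, -14.0], "grip": 1},
  ],
  grip_force=40,
)

```text
time: 1.15
tool_pos: [0.3539, 0.419, 0.2904]
tool_rot: [3.141, 0.0, -0.128]
contact_force: [-0.7, 0.8, -0.9]
opening: 0.0919
```

Call:
apply_moves(
  increments=[
    {"linear": [25, -10, 0], "turn": [0, 0, -1.4], "grip": 1},
    {"linear": [50, -20, 0], "turn": [0, 0, -2.8], "grip": 1},
    {"linear": [75, -30, 0], "turn": [0, 0, -4.2], "grip": 1},
    {"linear": [100, -40, 0], "turn": [0, 0, -5.6], "grip": 1},
    {"linear": [125, -48, 0], "turn": [0, 0, -7.0], "grip": 1},
    {"linear": [150, -56, 0], "turn": [0, 0, -8.4], "grip": 1},
    {"linear": [174, -64, 0], "turn": [0, 0, -9.8], "grip": 1},
    {"linear": [174, -64, 0], "turn": [0, 0, -11.2], "grip": 1},
    {"linear": [174, -64, 0], "turn": [0, 0, -12.6], "grip": 1},
    {"linear": [174, -64, 0], "turn": [0, 0, -14.0], "grip": 1},
  ],
)

```text
time: 2.15
tool_pos: [0.5272, 0.3553, 0.29]
tool_rot: [3.14, -0.001, -1.595]
contact_force: [-0.1, -0.4, -0.3]
opening: 0.0915
```

Run:
```python
from h import *
np.set_printoptions(precision=4,suppress=True)
s=observe();print(s['time'],s['qpos'],s['tool_pos'],s['tool_rot'])
im=read_camera('wrist')[:,:,::-1].copy()
for P in((.527,.355,.159),(.561,.355,.159),(.493,.355,.159),(.527,.389,.159),(.527,.321,.159)):
    q=wproj(np.array(P),s['tool_pos'],s['tool_rot']);print(q);cv2.circle(im,tuple(int(round(a)) for a in q),2,(0,255,0),-1)
cv2.imwrite('pics/w1.png',im)
```

```text
2.15 [ 0.4726  0.523   1.0658 -0.      1.5541  2.0673] [0.5272 0.3553 0.29  ] [ 3.1404 -0.0007 -1.5947]
[319.377  235.7189]
[318.4224 194.3433]
[320.2789 274.8098]
[278.1684 236.633 ]
[360.639  234.8037]
```

View pics/w1.png

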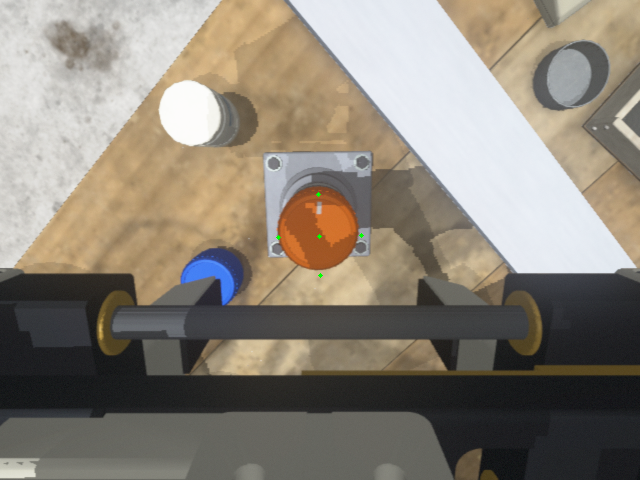

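Run:
```python
from h import *
np.set_printoptions(precision=4,suppress=True)
s=observe();im=cv2.imread('pics/w1.png')
crop(im,240,130,400,290,5,'w1c.png')
def az(u,v,z):
    o,d=wristray(u,v,s['tool_pos'],s['tool_rot']);return o+d*(z-o[2])/d[2]
for p in((264,153),(372,152),(268,257),(370,256)):print(az(*p,.01))
print(az(318,231,.159))
```

```text
[0.5948 0.4183 0.01  ]
[0.5921 0.2908 0.01  ]
[0.467  0.4219 0.01  ]
[0.4644 0.2925 0.01  ]
[0.5309 0.356  0.159 ]
```

View pics/w1c.png

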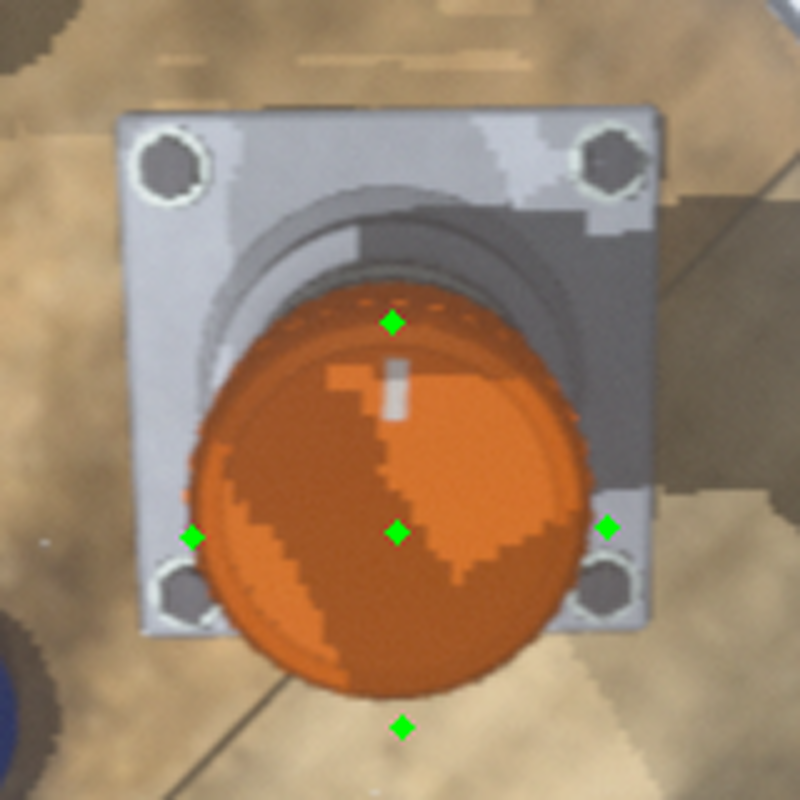

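Call:
apply_moves(
  increments=[
    {"linear": [2, 0, -20], "turn": [0, 0, -1.3], "grip": 1},
    {"linear": [2, 0, -45], "turn": [0, 0, -2.6], "grip": 1},
    {"linear": [2, 0, -70], "turn": [0, 0, -3.9], "grip": 1},
    {"linear": [2, 0, -95], "turn": [0, 0, -5.2], "grip": 1},
    {"linear": [2, 0, -120], "turn": [0, 0, -6.5], "grip": 1},
    {"linear": [2, 0, -145], "turn": [0, 0, -7.7], "grip": 1},
    {"linear": [2, 0, -168], "turn": [0, 0, -7.7], "grip": 1},
    {"linear": [2, 0, -168], "turn": [0, 0, -7.7], "grip": 0},
    {"linear": [2, 0, -168], "turn": [0, 0, -7.7], "grip": 0},
    {"linear": [2, 0, -168], "turn": [0, 0, -7.7], "grip": 0},
  ],
)

```text
time: 3.2
tool_pos: [0.5298, 0.356, 0.1244]
tool_rot: [-3.141, 0.002, -2.393]
contact_force: [0.0, -0.0, 0.3]
opening: 0.072
```

Run:
```python
from h import *
s=observe();print({k:np.round(s[k],4) for k in s})
```

```text
{'time': np.float64(3.2), 'qpos': array([ 0.4717,  0.6344,  1.329 , -0.    ,  1.1757,  2.865 ]), 'qvel': array([ 0.    , -0.0073, -0.0014, -0.0002, -0.0026,  0.0055]), 'joint_efforts': array([-1.22000e-02, -5.53182e+01, -2.28688e+01, -6.23000e-02,
       -3.73000e-02, -1.91000e-02]), 'tool_pos': array([0.5298, 0.356 , 0.1244]), 'tool_rot': array([-3.1409e+00,  2.4000e-03, -2.3933e+00]), 'contact_force': array([ 0.019 , -0.0435,  0.25  ]), 'torque': array([-0.006 ,  0.121 , -0.0473]), 'opening': np.float64(0.072)}
```

Call:
apply_moves(
  increments=[
    {"linear": [0, 0, 0], "turn": [0, 0, 0], "grip": 0},
    {"linear": [0, 0, 0], "turn": [0, 0, 0], "grip": 0},
  ],
)

```text
time: 3.4
tool_pos: [0.5299, 0.356, 0.1243]
tool_rot: [-3.141, 0.003, -2.394]
contact_force: [1.0, 0.8, 3.4]
opening: 0.068
```

Call:
apply_moves(
  increments=[
    {"linear": [0, 0, 0.3], "turn": [0, 0, 1.3], "grip": 0},
    {"linear": [0, 0, 0.6], "turn": [0, 0, 2.6], "grip": 0},
    {"linear": [0, 0, 0.9], "turn": [0, 0, 3.9], "grip": 0},
    {"linear": [0, 0, 1.2], "turn": [0, 0, 5.2], "grip": 0},
    {"linear": [0, 0, 1.5], "turn": [0, 0, 6.5], "grip": 0},
    {"linear": [0, 0, 1.8], "turn": [0, 0, 7.8], "grip": 0},
    {"linear": [0, 0, 2.1], "turn": [0, 0, 9.1], "grip": 0},
    {"linear": [0, 0, 2.4], "turn": [0, 0, 10.4], "grip": 0},
    {"linear": [0, 0, 2.7], "turn": [0, 0, 11.7], "grip": 0},
    {"linear": [0, 0, 3.0], "turn": [0, 0, 13.0], "grip": 0},
  ],
)

```text
time: 4.4
tool_pos: [0.5299, 0.3559, 0.1272]
tool_rot: [-3.139, -0.0, -1.028]
contact_force: [1.0, -0.8, 2.5]
opening: 0.0678
```

Run:
```python
from h import *
s=observe();print({k:np.round(s[k],4) for k in s})
im=read_camera('wrist')[:,:,::-1];cv2.imwrite('pics/w2.png',im)
im=read_camera('scene')[:,:,::-1];crop(im,180,150,300,250,6,'sc3.png')
```

```text
{'time': np.float64(4.4), 'qpos': array([ 4.7150e-01,  6.3130e-01,  1.3262e+00, -2.0000e-04,  1.1810e+00,
        1.4992e+00]), 'qvel': array([ 0.002 , -0.0031, -0.0035,  0.0017,  0.0055, -1.3539]), 'joint_efforts': array([ 4.11400e-01, -5.44035e+01, -2.19826e+01,  4.76000e-02,
        1.98400e-01,  1.68490e+00]), 'tool_pos': array([0.5299, 0.3559, 0.1272]), 'tool_rot': array([-3.1385e+00, -4.0000e-04, -1.0276e+00]), 'contact_force': array([ 1.0152, -0.7799,  2.4688]), 'torque': array([-0.0389,  0.1334, -0.0863]), 'opening': np.float64(0.0678)}
```

View pics/w2.png

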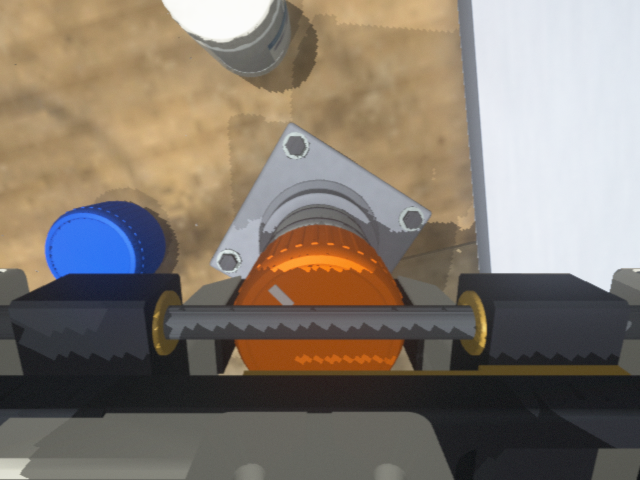

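The cap's white mark moved from pointing +x to upper left at (280,296), about 80° round, so it turns with the gripper. I'll continue.

Call:
apply_moves(
  increments=[
    {"linear": [0, 0, 0.3], "turn": [0, 0, 1.3], "grip": 0},
    {"linear": [0, 0, 0.6], "turn": [0, 0, 2.6], "grip": 0},
    {"linear": [0, 0, 0.9], "turn": [0, 0, 3.9], "grip": 0},
    {"linear": [0, 0, 1.2], "turn": [0, 0, 5.2], "grip": 0},
    {"linear": [0, 0, 1.5], "turn": [0, 0, 6.5], "grip": 0},
    {"linear": [0, 0, 1.8], "turn": [0, 0, 7.8], "grip": 0},
    {"linear": [0, 0, 2.1], "turn": [0, 0, 9.1], "grip": 0},
    {"linear": [0, 0, 2.4], "turn": [0, 0, 10.4], "grip": 0},
    {"linear": [0, 0, 2.7], "turn": [0, 0, 11.7], "grip": 0},
    {"linear": [0, 0, 3.0], "turn": [0, 0, 13.0], "grip": 0},
  ],
)

```text
time: 5.5
tool_pos: [0.5295, 0.3559, 0.13]
tool_rot: [-3.141, -0.002, 0.33]
contact_force: [-0.2, 0.2, 5.6]
opening: 0.0676
```

Call:
apply_moves(
  increments=[
    {"linear": [0, 0, 0.3], "turn": [0, 0, 1.3], "grip": 0},
    {"linear": [0, 0, 0.6], "turn": [0, 0, 2.6], "grip": 0},
    {"linear": [0, 0, 0.9], "turn": [0, 0, 3.9], "grip": 0},
    {"linear": [0, 0, 1.2], "turn": [0, 0, 5.2], "grip": 0},
    {"linear": [0, 0, 1.5], "turn": [0, 0, 6.5], "grip": 0},
    {"linear": [0, 0, 1.8], "turn": [0, 0, 7.8], "grip": 0},
    {"linear": [0, 0, 2.1], "turn": [0, 0, 9.1], "grip": 0},
    {"linear": [0, 0, 2.4], "turn": [0, 0, 10.4], "grip": 0},
    {"linear": [0, 0, 2.7], "turn": [0, 0, 11.7], "grip": 0},
    {"linear": [0, 0, 3.0], "turn": [0, 0, 13.0], "grip": 0},
  ],
)

```text
time: 6.5
tool_pos: [0.5294, 0.3559, 0.1329]
tool_rot: [3.14, -0.001, 1.691]
contact_force: [0.3, -0.1, 5.4]
opening: 0.0675
```

Run:
```python
from h import *
s=observe();print({k:np.round(s[k],4) for k in s})
```

```text
{'time': np.float64(6.5), 'qpos': array([ 4.7170e-01,  6.2570e-01,  1.3198e+00,  3.0000e-04,  1.1942e+00,
       -1.2196e+00]), 'qvel': array([ 8.0000e-04, -2.1000e-03, -3.1000e-03, -1.4000e-03,  7.4000e-03,
       -1.3518e+00]), 'joint_efforts': array([-2.33200e-01, -5.30779e+01, -2.18764e+01, -1.41300e-01,
        4.19000e-02,  1.76910e+00]), 'tool_pos': array([0.5294, 0.3559, 0.1329]), 'tool_rot': array([ 3.1400e+00, -9.0000e-04,  1.6912e+00]), 'contact_force': array([ 0.3007, -0.0574,  5.441 ]), 'torque': array([ 0.1084,  0.0518, -0.0664]), 'opening': np.float64(0.0675)}
```

Call:
apply_moves(
  increments=[
    {"linear": [0, 0, 0.3], "turn": [0, 0, 1.3], "grip": 0},
    {"linear": [0, 0, 0.6], "turn": [0, 0, 2.6], "grip": 0},
    {"linear": [0, 0, 0.9], "turn": [0, 0, 3.9], "grip": 0},
    {"linear": [0, 0, 1.2], "turn": [0, 0, 5.2], "grip": 0},
    {"linear": [0, 0, 1.5], "turn": [0, 0, 6.5], "grip": 0},
    {"linear": [0, 0, 1.8], "turn": [0, 0, 7.8], "grip": 0},
    {"linear": [0, 0, 2.1], "turn": [0, 0, 9.1], "grip": 0},
    {"linear": [0, 0, 2.4], "turn": [0, 0, 10.4], "grip": 0},
    {"linear": [0, 0, 2.7], "turn": [0, 0, 11.7], "grip": 0},
    {"linear": [0, 0, 3.0], "turn": [0, 0, 13.0], "grip": 0},
  ],
)

```text
time: 7.5
tool_pos: [0.5293, 0.3558, 0.1357]
tool_rot: [3.141, 0.001, 3.053]
contact_force: [0.7, -0.8, 4.3]
opening: 0.068
```

Call:
apply_moves(
  increments=[
    {"linear": [0, 0, 0.3], "turn": [0, 0, 1.3], "grip": 0},
    {"linear": [0, 0, 0.6], "turn": [0, 0, 2.5], "grip": 0},
    {"linear": [0, 0, 0.6], "turn": [0, 0, 2.5], "grip": 0},
    {"linear": [0, 0, 0.6], "turn": [0, 0, 2.5], "grip": 0.9},
    {"linear": [0, 0, 0.6], "turn": [0, 0, 2.5], "grip": 0.9},
    {"linear": [0, 0, 0.6], "turn": [0, 0, 2.5], "grip": 0.9},
  ],
)

```text
time: 8.1
tool_pos: [0.5287, 0.3554, 0.1348]
tool_rot: [-3.141, -0.001, -2.973]
contact_force: [0.0, -1.0, -0.1]
opening: 0.0819
```

Run:
```python
from h import *
s=observe();print({k:np.round(s[k],4) for k in s})
```

```text
{'time': np.float64(8.1), 'qpos': array([ 0.4716,  0.6242,  1.3171,  0.    ,  1.2017, -2.839 ]), 'qvel': array([-0.0001,  0.0017, -0.0028,  0.    ,  0.0007, -0.0109]), 'joint_efforts': array([ 8.40000e-03, -5.63060e+01, -2.36755e+01, -8.23000e-02,
       -3.40000e-03,  3.84000e-02]), 'tool_pos': array([0.5287, 0.3554, 0.1348]), 'tool_rot': array([-3.1412e+00, -1.3000e-03, -2.9726e+00]), 'contact_force': array([ 0.0229, -0.991 , -0.1069]), 'torque': array([0.0364, 0.1398, 0.055 ]), 'opening': np.float64(0.0819)}
```

Call:
apply_moves(
  increments=[
    {"turn": [0, 0, -1.4], "linear": [0, 0, 0], "grip": 0.9},
    {"turn": [0, 0, -2.8], "linear": [0, 0, 0], "grip": 0.9},
    {"turn": [0, 0, -4.2], "linear": [0, 0, 0], "grip": 0.9},
    {"turn": [0, 0, -5.6], "linear": [0, 0, 0], "grip": 0.9},
    {"turn": [0, 0, -7.0], "linear": [0, 0, 0], "grip": 0.9},
    {"turn": [0, 0, -8.4], "linear": [0, 0, 0], "grip": 0.9},
    {"turn": [0, 0, -9.8], "linear": [0, 0, 0], "grip": 0.9},
    {"turn": [0, 0, -11.2], "linear": [0, 0, 0], "grip": 0.9},
    {"turn": [0, 0, -12.6], "linear": [0, 0, 0], "grip": 0.9},
    {"turn": [0, 0, -14.0], "linear": [0, 0, 0], "grip": 0.9},
  ],
)

```text
time: 9.1
tool_pos: [0.5288, 0.3555, 0.1349]
tool_rot: [-3.141, 0.0, 1.839]
contact_force: [0.5, 0.0, 0.0]
opening: 0.0827
```

Call:
apply_moves(
  increments=[
    {"turn": [0, 0, -1.4], "linear": [0, 0, 0], "grip": 0.9},
    {"turn": [0, 0, -2.8], "linear": [0, 0, 0], "grip": 0.9},
    {"turn": [0, 0, -4.2], "linear": [0, 0, 0], "grip": 0.9},
    {"turn": [0, 0, -5.6], "linear": [0, 0, 0], "grip": 0.9},
    {"turn": [0, 0, -7.0], "linear": [0, 0, 0], "grip": 0.9},
    {"turn": [0, 0, -8.4], "linear": [0, 0, 0], "grip": 0.9},
    {"turn": [0, 0, -9.8], "linear": [0, 0, 0], "grip": 0.9},
    {"turn": [0, 0, -11.2], "linear": [0, 0, 0], "grip": 0.9},
    {"turn": [0, 0, -12.6], "linear": [0, 0, 0], "grip": 0.9},
    {"turn": [0, 0, -14.0], "linear": [0, 0, 0], "grip": 0.9},
  ],
)

```text
time: 10.1
tool_pos: [0.5288, 0.3555, 0.1349]
tool_rot: [3.141, 0.001, 0.373]
contact_force: [-0.3, 0.7, 1.3]
opening: 0.0828
```

Call:
apply_moves(
  increments=[
    {"turn": [0, 0, -1.4], "linear": [0, 0, 0], "grip": 0.9},
    {"turn": [0, 0, -2.8], "linear": [0, 0, 0], "grip": 0.9},
    {"turn": [0, 0, -4.2], "linear": [0, 0, 0], "grip": 0.9},
    {"turn": [0, 0, -5.0], "linear": [0, 0, 0], "grip": 0.9},
    {"turn": [0, 0, -5.0], "linear": [0, 0, 0], "grip": 0},
    {"turn": [0, 0, -5.0], "linear": [0, 0, 0], "grip": 0},
    {"turn": [0, 0, -5.0], "linear": [0, 0, 0], "grip": 0},
    {"turn": [0, 0, -5.0], "linear": [0, 0, 0], "grip": 0},
  ],
)

```text
time: 10.9
tool_pos: [0.5291, 0.3556, 0.1352]
tool_rot: [3.142, -0.0, -0.142]
contact_force: [1.6, 0.9, -1.9]
opening: 0.0679
```

Run:
```python
from h import *
s=observe();print({k:np.round(s[k],4) for k in s})
im=read_camera('wrist')[:,:,::-1];cv2.imwrite('pics/w3.png',im)
```

```text
{'time': np.float64(10.9), 'qpos': array([ 4.7160e-01,  6.2390e-01,  1.3166e+00, -2.0000e-04,  1.2010e+00,
        6.1390e-01]), 'qvel': array([ 0.0004, -0.0023,  0.001 ,  0.0006,  0.0004,  0.0026]), 'joint_efforts': array([ 2.84200e-01, -5.69176e+01, -2.34613e+01,  1.66200e-01,
        3.38900e-01,  3.29000e-02]), 'tool_pos': array([0.5291, 0.3556, 0.1352]), 'tool_rot': array([ 3.1415e+00, -2.0000e-04, -1.4220e-01]), 'contact_force': array([ 1.5821,  0.893 , -1.8583]), 'torque': array([-0.0438, -0.0953,  0.0543]), 'opening': np.float64(0.0679)}
```

View pics/w3.png

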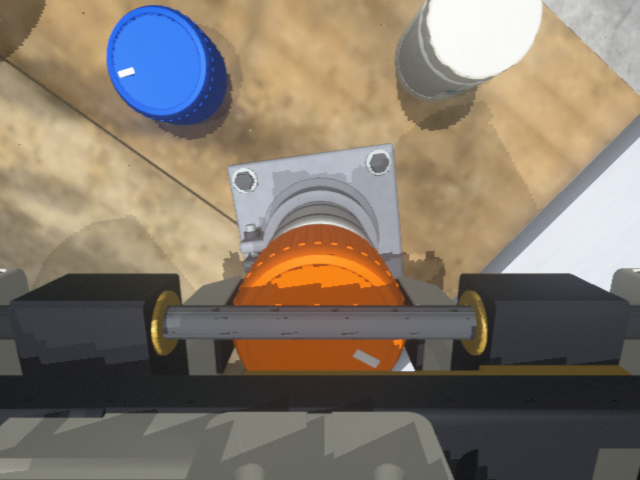

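Call:
apply_moves(
  increments=[
    {"linear": [0, 0, 0.3], "turn": [0, 0, 1.3], "grip": 0},
    {"linear": [0, 0, 0.6], "turn": [0, 0, 2.6], "grip": 0},
    {"linear": [0, 0, 0.9], "turn": [0, 0, 3.9], "grip": 0},
    {"linear": [0, 0, 1.2], "turn": [0, 0, 5.2], "grip": 0},
    {"linear": [0, 0, 1.5], "turn": [0, 0, 6.5], "grip": 0},
    {"linear": [0, 0, 1.8], "turn": [0, 0, 7.8], "grip": 0},
    {"linear": [0, 0, 2.1], "turn": [0, 0, 9.1], "grip": 0},
    {"linear": [0, 0, 2.4], "turn": [0, 0, 10.4], "grip": 0},
    {"linear": [0, 0, 2.7], "turn": [0, 0, 11.7], "grip": 0},
    {"linear": [0, 0, 3.0], "turn": [0, 0, 13.0], "grip": 0},
  ],
)

```text
time: 11.95
tool_pos: [0.5301, 0.3552, 0.1383]
tool_rot: [3.14, -0.0, 1.224]
contact_force: [6.0, 0.8, -3.0]
opening: 0.068
```

Call:
apply_moves(
  increments=[
    {"linear": [0, 0, 0.3], "turn": [0, 0, 1.3], "grip": 0},
    {"linear": [0, 0, 0.6], "turn": [0, 0, 2.6], "grip": 0},
    {"linear": [0, 0, 0.9], "turn": [0, 0, 3.9], "grip": 0},
    {"linear": [0, 0, 1.2], "turn": [0, 0, 5.2], "grip": 0},
    {"linear": [0, 0, 1.5], "turn": [0, 0, 6.5], "grip": 0},
    {"linear": [0, 0, 1.8], "turn": [0, 0, 7.8], "grip": 0},
    {"linear": [0, 0, 2.1], "turn": [0, 0, 9.1], "grip": 0},
    {"linear": [0, 0, 2.4], "turn": [0, 0, 10.4], "grip": 0},
    {"linear": [0, 0, 2.7], "turn": [0, 0, 11.7], "grip": 0},
    {"linear": [0, 0, 3.0], "turn": [0, 0, 13.0], "grip": 0},
  ],
)

```text
time: 12.95
tool_pos: [0.5298, 0.3561, 0.1415]
tool_rot: [3.139, 0.001, 2.585]
contact_force: [1.7, 1.6, -0.2]
opening: 0.0681
```

Call:
apply_moves(
  increments=[
    {"linear": [0, 0, 0.3], "turn": [0, 0, 1.3], "grip": 0},
    {"linear": [0, 0, 0.6], "turn": [0, 0, 2.6], "grip": 0},
    {"linear": [0, 0, 0.9], "turn": [0, 0, 3.9], "grip": 0},
    {"linear": [0, 0, 1.2], "turn": [0, 0, 5.2], "grip": 0},
    {"linear": [0, 0, 1.5], "turn": [0, 0, 6.4], "grip": 0},
  ],
)

```text
time: 13.45
tool_pos: [0.5296, 0.356, 0.1431]
tool_rot: [3.141, 0.002, -3.027]
contact_force: [2.9, 2.7, -0.7]
opening: 0.0682
```

Call:
apply_moves(
  increments=[
    {"linear": [0, 0, 1], "turn": [0, 0, 0], "grip": 0},
    {"linear": [0, 0, 3], "turn": [0, 0, 0], "grip": 0},
    {"linear": [0, 0, 6], "turn": [0, 0, 0], "grip": 0},
  ],
)

```text
time: 13.75
tool_pos: [0.5287, 0.3556, 0.1487]
tool_rot: [-3.141, -0.001, -3.035]
contact_force: [-0.1, 0.7, -1.6]
opening: 0.0681
```

Call:
apply_moves(
  increments=[
    {"linear": [0, 0, 20], "turn": [0, 0, 0], "grip": 0},
    {"linear": [0, 0, 45], "turn": [0, 0, -1.3], "grip": 0},
    {"linear": [0, 0, 70], "turn": [0, 0, -2.6], "grip": 0},
    {"linear": [-20, -21, 75], "turn": [0, 0, -3.9], "grip": 0},
    {"linear": [-43, -45, 75], "turn": [0, 0, -5.2], "grip": 0},
    {"linear": [-66, -69, 75], "turn": [0, 0, -6.5], "grip": 0},
    {"linear": [-89, -93, 65], "turn": [0, 0, -7.8], "grip": 0},
    {"linear": [-112, -117, 45], "turn": [0, 0, -9.1], "grip": 0},
    {"linear": [-135, -141, 15], "turn": [0, 0, -10.4], "grip": 0},
    {"linear": [-149, -156, -20], "turn": [0, 0, -11.7], "grip": 0},
  ],
)

```text
time: 14.75
tool_pos: [0.3783, 0.198, 0.1291]
tool_rot: [3.141, 0.001, 2.017]
contact_force: [1.5, -0.6, -0.8]
opening: 0.0679
```

Call:
apply_moves(
  increments=[
    {"linear": [0, 0, -40], "turn": [0, 0, -1.3], "grip": 0},
    {"linear": [0, 0, -75], "turn": [0, 0, -2.6], "grip": 0},
    {"linear": [0, 0, -98], "turn": [0, 0, -3.9], "grip": 0},
    {"linear": [0, 0, -109], "turn": [0, 0, -4], "grip": 0},
    {"linear": [0, 0, -113], "turn": [0, 0, -4], "grip": 0},
    {"linear": [0, 0, -113], "turn": [0, 0, -4], "grip": 0},
  ],
)

```text
time: 15.35
tool_pos: [0.3798, 0.1994, 0.0158]
tool_rot: [-3.141, 0.0, 1.606]
contact_force: [0.8, 0.4, -0.8]
opening: 0.0681
```

Run:
```python
from h import *
s=observe();print({k:np.round(s[k],4) for k in s})
im=read_camera('scene')[:,:,::-1];cv2.imwrite('pics/s4.png',im)
```

```text
{'time': np.float64(15.35), 'qpos': array([ 3.0440e-01,  4.9100e-01,  2.0274e+00, -2.0000e-04,  6.2430e-01,
       -1.3011e+00]), 'qvel': array([ 0.003 , -0.0236, -0.0113,  0.0043,  0.0066, -0.005 ]), 'joint_efforts': array([-7.50000e-02, -3.84291e+01, -1.26221e+01, -1.53000e-02,
       -2.25000e-02,  3.41000e-02]), 'tool_pos': array([0.3798, 0.1994, 0.0158]), 'tool_rot': array([-3.1406e+00,  4.0000e-04,  1.6057e+00]), 'contact_force': array([ 0.7654,  0.4356, -0.8232]), 'torque': array([ 0.023 , -0.0362, -0.0217]), 'opening': np.float64(0.0681)}
```

View pics/s4.png

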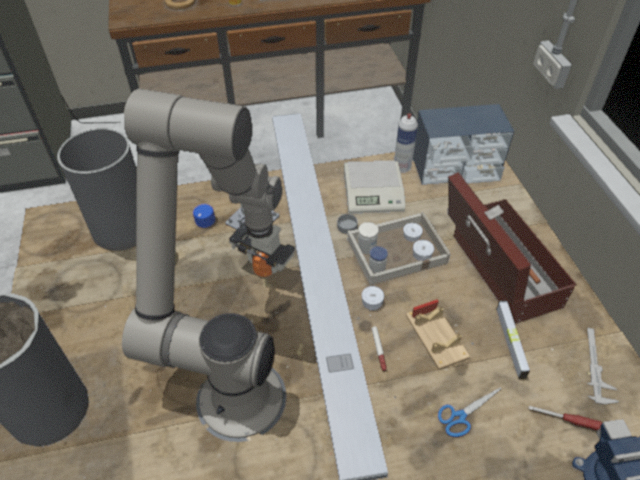

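The cap at (262,265) is held just above the bench on its spot. I'll touch down gently.

Call:
apply_moves(
  increments=[
    {"linear": [0, 0, -1.5], "turn": [0, 0, 0], "grip": 0},
    {"linear": [0, 0, -3], "turn": [0, 0, 0], "grip": 0},
    {"linear": [0, 0, -3], "turn": [0, 0, 0], "grip": 0},
  ],
)

```text
time: 15.7
tool_pos: [0.3802, 0.1996, 0.0132]
tool_rot: [3.141, -0.0, 1.606]
contact_force: [-0.3, 0.5, -0.6]
opening: 0.068
```

Call:
apply_moves(
  increments=[
    {"linear": [0, 0, -1], "turn": [0, 0, 0], "grip": 0},
    {"linear": [0, 0, -2], "turn": [0, 0, 0], "grip": 0},
    {"linear": [0, 0, -2.5], "turn": [0, 0, 0], "grip": 0},
  ],
)

```text
time: 16.0
tool_pos: [0.38, 0.1996, 0.0103]
tool_rot: [3.142, -0.0, 1.606]
contact_force: [-1.0, 0.3, -0.3]
opening: 0.0681
```

Call:
apply_moves(
  increments=[
    {"linear": [0, 0, -1], "turn": [0, 0, 0], "grip": 0},
    {"linear": [0, 0, -2], "turn": [0, 0, 0], "grip": 0},
  ],
)

```text
time: 16.2
tool_pos: [0.38, 0.1996, 0.0087]
tool_rot: [3.142, -0.0, 1.606]
contact_force: [-4.6, -1.3, 20.6]
opening: 0.0686
```

Call:
apply_moves(
  increments=[
    {"linear": [0, 0, 1], "turn": [0, 0, 0], "grip": 0},
    {"linear": [0, 0, 1], "turn": [0, 0, 0], "grip": 0.95},
    {"linear": [0, 0, 1], "turn": [0, 0, 0], "grip": 0.95},
    {"linear": [0, 0, 1], "turn": [0, 0, 0], "grip": 0.95},
    {"linear": [0, 0, 1], "turn": [0, 0, 0], "grip": 0.95},
    {"linear": [0, 0, 20], "turn": [0, 0, 0], "grip": 0.95},
    {"linear": [0, 0, 60], "turn": [0, 0, 0], "grip": 0.95},
    {"linear": [0, 0, 105], "turn": [0, 0, -1.3], "grip": 0.95},
    {"linear": [0, 0, 150], "turn": [0, 0, -2.6], "grip": 0.95},
    {"linear": [0, 0, 195], "turn": [0, 0, -3.9], "grip": 0.95},
  ],
)

```text
time: 17.2
tool_pos: [0.3796, 0.1994, 0.2052]
tool_rot: [-3.142, -0.0, 1.192]
contact_force: [0.6, -0.6, 0.1]
opening: 0.0871
```

Call:
apply_moves(
  increments=[
    {"linear": [10, 10, 40], "turn": [0, 0, -1.4], "grip": 0.8},
    {"linear": [30, 31, 60], "turn": [0, 0, -2.8], "grip": 0.8},
    {"linear": [55, 58, 70], "turn": [0, 0, -4.2], "grip": 0.8},
    {"linear": [80, 84, 70], "turn": [0, 0, -5.6], "grip": 0.8},
    {"linear": [105, 110, 70], "turn": [0, 0, -7.0], "grip": 0.8},
    {"linear": [130, 136, 70], "turn": [0, 0, -8.4], "grip": 0.8},
    {"linear": [149, 156, 70], "turn": [0, 0, -9.8], "grip": 0.8},
    {"linear": [149, 156, 70], "turn": [0, 0, -11.2], "grip": 0.8},
    {"linear": [149, 156, 70], "turn": [0, 0, -12.6], "grip": 0.8},
    {"linear": [149, 156, 70], "turn": [0, 0, -14.0], "grip": 0.8},
  ],
)

```text
time: 18.2
tool_pos: [0.529, 0.3557, 0.2725]
tool_rot: [3.141, 0.001, -0.275]
contact_force: [0.1, 0.8, 0.3]
opening: 0.074
```

Run:
```python
from h import *
np.set_printoptions(precision=4,suppress=True)
s=observe();print({k:np.round(s[k],4) for k in s})
im=read_camera('wrist')[:,:,::-1].copy()
for P in((.529,.3557,.174),):
    q=wproj(np.array(P),s['tool_pos'],s['tool_rot']);print(q);cv2.circle(im,tuple(int(round(a)) for a in q),2,(0,255,0),-1)
cv2.imwrite('pics/w5.png',im)
im=read_camera('scene')[:,:,::-1];cv2.imwrite('pics/s5.png',im)
```

```text
{'time': np.float64(18.2), 'qpos': array([ 0.4719,  0.5325,  1.0963, -0.0001,  1.5141,  0.7464]), 'qvel': array([-0.0029, -0.0085,  0.006 ,  0.0012, -0.0009,  1.4557]), 'joint_efforts': array([  0.0716, -54.1476, -26.3891,   0.086 ,  -0.0306,  -1.9442]), 'tool_pos': array([0.529 , 0.3557, 0.2725]), 'tool_rot': array([ 3.1406,  0.0009, -0.2745]), 'contact_force': array([0.0519, 0.8247, 0.3368]), 'torque': array([-0.0921,  0.1106,  0.0073]), 'opening': np.float64(0.074)}
[318.945  245.4973]
```

View pics/w5.png

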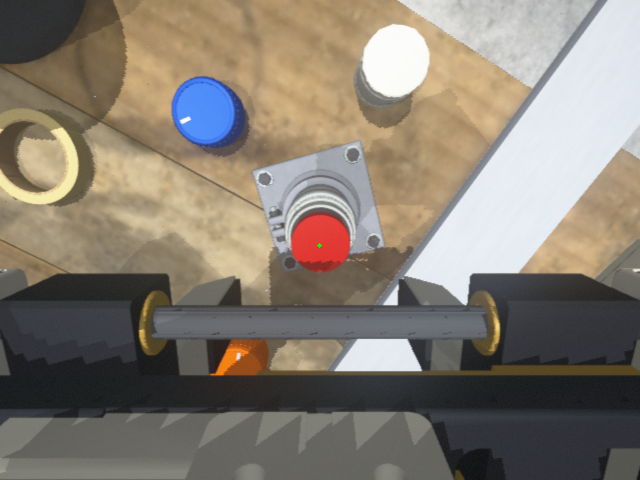

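View pics/s5.png

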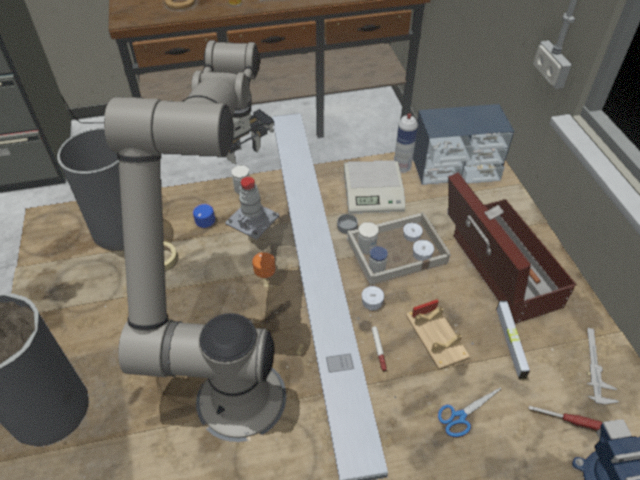

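The liner's red end is up at wrist (320,242), 3 px from the prediction. I'll check that the cap at scene (264,264) lies flat.

Run:
```python
from h import *
im=cv2.imread('pics/s5.png');crop(im,220,160,310,300,5,'s5c.png')
```

```text
(no output)
```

View pics/s5c.png

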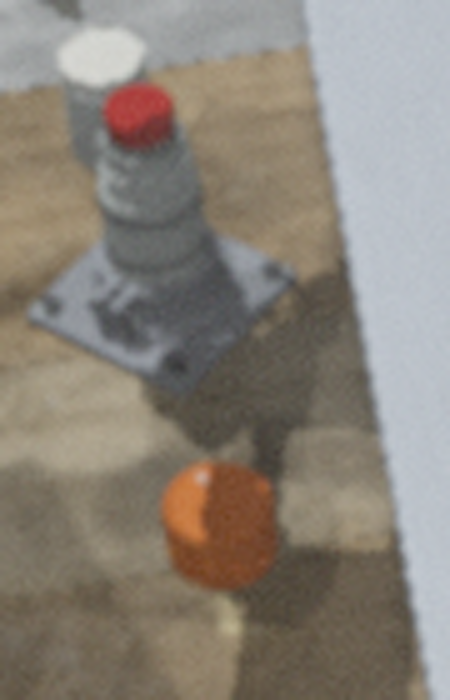

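The cap is upright on the bench with its closed face up. Next I'll grasp the liner's red end.

Call:
apply_moves(
  increments=[
    {"linear": [0, 0, -35], "turn": [0, 0, 0], "grip": 0.75},
    {"linear": [0, 0, -75], "turn": [0, 0, 0], "grip": 0.7},
    {"linear": [0, 0, -105], "turn": [0, 0, 0], "grip": 0.65},
    {"linear": [0, 0, -118.5], "turn": [0, 0, 0], "grip": 0.65},
    {"linear": [0, 0, -118.5], "turn": [0, 0, 0], "grip": 0.3},
    {"linear": [0, 0, -118.5], "turn": [0, 0, 0], "grip": 0.2},
    {"linear": [0, 0, -118.5], "turn": [0, 0, 0], "grip": 0.2},
    {"linear": [0, 0, -118.5], "turn": [0, 0, 0], "grip": 0.2},
  ],
  grip_force=35,
)

```text
time: 19.1
tool_pos: [0.53, 0.3561, 0.1568]
tool_rot: [-3.139, -0.003, -0.268]
contact_force: [0.2, 0.5, 2.5]
opening: 0.0435
```

Run:
```python
from h import *
s=observe();print({k:np.round(s[k],4) for k in s})
```

```text
{'time': np.float64(19.1), 'qpos': array([ 4.7170e-01,  6.0400e-01,  1.2899e+00, -1.0000e-04,  1.2439e+00,
        7.3990e-01]), 'qvel': array([-0.0012, -0.0018,  0.0032, -0.0008, -0.0036,  0.0051]), 'joint_efforts': array([-4.32000e-02, -5.38713e+01, -2.30680e+01,  9.03000e-02,
        9.94000e-02,  6.90000e-03]), 'tool_pos': array([0.53  , 0.3561, 0.1568]), 'tool_rot': array([-3.1391e+00, -2.8000e-03, -2.6820e-01]), 'contact_force': array([0.2161, 0.4759, 2.5343]), 'torque': array([-0.113 , -0.0253, -0.0036]), 'opening': np.float64(0.0435)}
```

Call:
apply_moves(
  increments=[
    {"linear": [0, 0, 4], "turn": [0, 0, 0], "grip": 0.2},
    {"linear": [0, 0, 12], "turn": [0, 0, 0], "grip": 0.2},
    {"linear": [0, 0, 24], "turn": [0, 0, 0], "grip": 0.2},
    {"linear": [0, 0, 38], "turn": [0, 0, 0], "grip": 0.2},
    {"linear": [0, 0, 52], "turn": [0, 0, 0], "grip": 0.2},
    {"linear": [0, 0, 66], "turn": [0, 0, 0], "grip": 0.2},
  ],
)

```text
time: 19.7
tool_pos: [0.529, 0.3556, 0.2224]
tool_rot: [-3.141, -0.0, -0.269]
contact_force: [-0.8, -0.5, -2.3]
opening: 0.0435
```

Run:
```python
from h import *
s=observe();print(s['opening'],s['contact_force'],s['torque'],s['tool_pos'])
im=read_camera('scene')[:,:,::-1];crop(im,180,80,330,230,5,'s6.png')
```

```text
0.04345770594781775 [-0.75906295 -0.53051187 -2.33805425] [-0.10829072  0.13296298 -0.00515339] [0.52898515 0.35557777 0.22241954]
```

View pics/s6.png

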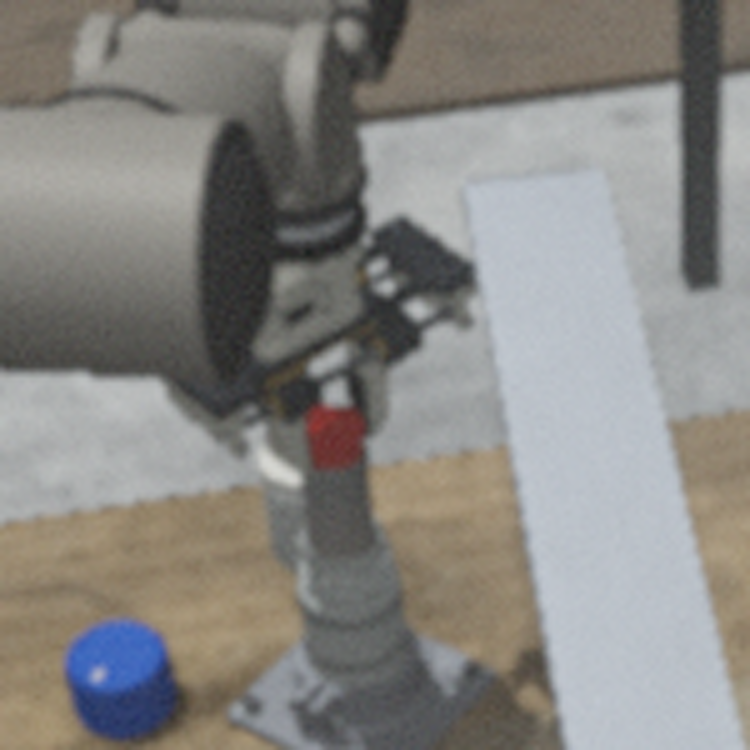

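Run:
```python
import numpy as np
from scipy.optimize import least_squares
D=[(.3427,1.525,.11789,.51117,.22605),(.523,1.0658,.5272,.3553,.290),(.6344,1.329,.5298,.356,.1244),(.491,2.0274,.3798,.1994,.0158),(.5325,1.0963,.529,.3557,.2725),(.604,1.2899,.53,.3561,.1568)]
D=np.array(D);R=np.sqrt(D[:,2]**2+D[:,3]**2-.0763**2);Z=D[:,4]
def f(p):
    a,L1,L2,h,e=p;q2,q3=D[:,0],D[:,1];
    return np.r_[a+L1*np.sin(q2)+L2*np.sin(q2+q3+e)-R,h+L1*np.cos(q2)+L2*np.cos(q2+q3+e)-Z]
for fix in(False,True):
    g=(lambda p:f(np.r_[0,p[:3],0])) if fix else f
    s=least_squares(g,[.45,.4,.0] if fix else [0,.45,.4,0,0],x_scale=.1);print(s.x,np.abs(s.fun).max())
```

```text
[-0.00244806  0.51083709  0.38254123 -0.09942408  0.1210489 ] 0.0008428107003974894
[ 0.48813676  0.37408489 -0.12325146] 0.026366104333246543
```

Call:
apply_moves(
  increments=[
    {"linear": [0, 0, 15], "turn": [0, 0, 0], "grip": 0.2},
    {"linear": [0, 0, 35], "turn": [0, 0, 0], "grip": 0.2},
    {"linear": [0, 0, 55], "turn": [0, 0, 0], "grip": 0.2},
    {"linear": [0, 0, 70], "turn": [0, 0, 0], "grip": 0.2},
    {"linear": [-15, 5, 72], "turn": [0, 0, 0], "grip": 0.2},
    {"linear": [-35, 12, 72], "turn": [0, 0, 0], "grip": 0.2},
    {"linear": [-55, 19, 72], "turn": [0, 0, 0], "grip": 0.2},
    {"linear": [-80, 28, 72], "turn": [0, 0, 0], "grip": 0.2},
    {"linear": [-90, 32, 72], "turn": [0.7, 0.7, 0], "grip": 0.2},
    {"linear": [-90, 32, 72], "turn": [0.7, 0.7, 0], "grip": 0.2},
  ],
)

```text
time: 20.75
tool_pos: [0.4375, 0.3874, 0.2925]
tool_rot: [-3.091, 0.092, -0.266]
contact_force: [1.1, -0.3, -1.9]
opening: 0.0428
```

Run:
```python
from h import *
np.set_printoptions(precision=4,suppress=True)
s=observe();print(s['time'],s['qpos'],s['tool_pos'],s['tool_rot'],s['opening'])
im=cv2.imread('pics/top0.png')
print('bins base scene:');
for u,v in((118,246),(80,225),(45,440)):print(atz('scene',u,v,0))
print('bin rim right side top view', atz('top',105,325,0.0),atz('top',105,325,0.2))
```

```text
20.75 [0.5377 0.4232 1.2249 0.1017 1.521  0.7997] [0.4375 0.3874 0.2925] [-3.0907  0.092  -0.2662] 0.04281159434164757
bins base scene:
[0.2061 0.6536 0.    ]
[0.206  0.8281 0.    ]
[-0.3509  0.3421  0.    ]
bin rim right side top view [0.2779 0.6003 0.    ] [0.2773 0.5177 0.2   ]
```

```bash
cat > fk.py <<'E'
import numpy as np
from scipy.spatial.transform import Rotation as Ro
from scipy.optimize import least_squares
P=dict(a=-.0024,L1=.5108,L2=.3825,e=.1210,b=.0763,hd=-.0994,d=.3)
def fk(q,P=P,full=False):
    q1,q2,q3,q4,q5,q6=q
    R=Ro.from_euler('ZYZYZ',[q1,q2+q3,q4,q5,q6+np.pi]).as_matrix()
    w=np.array([P['a']+P['L1']*np.sin(q2)+P['L2']*np.sin(q2+q3+P['e']),P['b'],P['hd']+P['d']+P['L1']*np.cos(q2)+P['L2']*np.cos(q2+q3+P['e'])])
    w=Ro.from_euler('z',q1).as_matrix()@w
    p=w+P['d']*R[:,2]
    return (p,R,w) if full else (p,R)
lo=np.array([-2.53,-.77,.04,-1,.28,-3.11]);hi=np.array([2.53,2.02,2.7,4.14,2.66,3.11])
def ik(p,R,q0):
    f=lambda q:np.r_[(fk(q)[0]-p)*5,Ro.from_matrix(fk(q)[1].T@R).as_rotvec()]
    s=least_squares(f,np.clip(q0,lo+1e-3,hi-1e-3),bounds=(lo,hi));return s.x,np.abs(s.fun).max()
E
python3 - <<'E'
from fk import *
np.set_printoptions(precision=4,suppress=True)
q=np.array([0.5377,0.4232,1.2249,0.1017,1.521,0.7997]);pm=np.array([.4375,.3874,.2925]);rm=[-3.0907,.092,-.2662]
p,R=fk(q);print(p,Ro.from_matrix(R).as_euler('xyz'),rm)
for d in(.05,.1,.15,.2,.25,.3,.35):
    P2=dict(P,d=d);print(d,fk(q,P2)[0]-pm)
E
```

```text
Traceback (most recent call last):
  File "fk.py", line 7, in fk
    R=Ro.from_euler('ZYZYZ',[q1,q2+q3,q4,q5,q6+np.pi]).as_matrix()
      ~~~~~~~~~~~~~^^^^^^^^^^^^^^^^^^^^^^^^^^^^^^^^^^^
  File "scipy/spatial/transform/_rotation.pyx", line 1413, in scipy.spatial.transform._rotation.Rotation.from_euler
ValueError: Expected axis specification to be a non-empty string of upto 3 characters, got ZYZYZ
```

```bash
sed -i "s/R=Ro.from_euler('ZYZYZ',\[q1,q2+q3,q4,q5,q6+np.pi\]).as_matrix()/R=(Ro.from_euler('ZYZ',[q1,q2+q3,q4])*Ro.from_euler('YZ',[q5,q6+np.pi])).as_matrix()/" fk.py
python3 - <<'E'
from fk import *
np.set_printoptions(precision=4,suppress=True)
q=np.array([0.5377,0.4232,1.2249,0.1017,1.521,0.7997]);pm=np.array([.4375,.3874,.2925]);rm=[-3.0907,.092,-.2662]
p,R=fk(q);print(p,Ro.from_matrix(R).as_euler('xyz'),rm)
for d in(.05,.1,.15,.2,.25,.3,.35):
    P2=dict(P,d=d);print(d,fk(q,P2)[0]-pm)
E
```

```text
[0.4386 0.3858 0.2926] [-3.0907  0.0921 -0.2661] [-3.0907, 0.092, -0.2662]
0.05 [ 0.0199 -0.0199 -0.0012]
0.1 [ 0.0161 -0.0163 -0.001 ]
0.15 [ 0.0123 -0.0126 -0.0007]
0.2 [ 0.0086 -0.009  -0.0004]
0.25 [ 0.0048 -0.0053 -0.0001]
0.3 [ 0.0011 -0.0016  0.0001]
0.35 [-0.0027  0.002   0.0004]
```

```bash
sed -i 's/d=.3)/d=.318)/' fk.py
cat > plan.py <<'E'
from fk import *
np.set_printoptions(precision=3,suppress=True)
Z=np.array([0,0,1.])
def Rg(az,beta,opt):   # grasp orientation on upright liner
    h=np.array([np.cos(az),np.sin(az),0]);z=np.cos(beta)*h-np.sin(beta)*Z
    x=np.cross(h,Z)*(1 if opt=='B' else -1)   # -(Z x h)
    return np.c_[x,np.cross(z,x),z]
def Rlay(R,az,azr):   # after tipping: liner axis z -> azr dir. tip about Z x h by +90 then yaw
    h=np.array([np.cos(az),np.sin(az),0])
    T=Ro.from_rotvec(np.cross(Z,h)*np.pi/2).as_matrix()
    return Ro.from_euler('z',azr-az).as_matrix()@T@R
cr=np.array([.440,-.349]);azr=np.radians(54.0);cx=np.array([np.cos(azr),np.sin(azr)])
seed0=np.array([.54,.42,1.22,.1,1.52,.8])
if __name__=='__main__':
  for opt in 'AB':
   for bd in(20,30,40):
    for ad in range(-180,180,15):
      az=np.radians(ad);b=np.radians(bd);R=Rg(az,b,opt)
      p=np.array([.35,.40,.08]);tcp=p+.015*R[:,2]
      best=None
      for q4 in(0,.8,1.57,2.5,-.7,3.1):
       for q6 in(-1.5,1.5):
        q,e=ik(tcp,R,[.5,.4,1.6,q4,1.2,q6])
        if e<1e-3 and (best is None): best=q
      if best is None: continue
      Rl=Rlay(R,az,azr);g=np.r_[cr+cx*(.005+.02),.056];t2=g+.015*Rl[:,2]
      for q6 in(best[5],0,-2,2):
       ql,el=ik(t2,Rl,[-.7,.4,1.6,0.3,1.2,q6])
       if el<1e-3:break
      if el<1e-3: print(opt,bd,ad,best,fk(best,full=True)[2],'| lay',ql,fk(ql,full=True)[2])
      else: print(opt,bd,ad,best,'lay fail',el)
E
python3 plan.py
```

```text
A 20 -180 [0.46  1.13  1.043 0.503 2.095 2.008] [0.635 0.4   0.184] | lay [-0.578  0.654  1.629 -0.442  0.926 -2.811] [ 0.516 -0.245  0.341]
A 20 -165 [0.551 1.189 0.892 0.348 2.239 1.894] [0.625 0.474 0.184] | lay [-0.578  0.654  1.629 -0.442  0.926 -2.811] [ 0.516 -0.245  0.341]
A 20 -150 [0.643 1.232 0.782 0.157 2.341 1.721] [0.597 0.542 0.184] | lay [-0.578  0.654  1.629 -0.442  0.926 -2.811] [ 0.516 -0.245  0.341]
A 20 -135 [ 0.735  1.253  0.73  -0.068  2.379  1.504] [0.551 0.601 0.184] | lay [-0.578  0.654  1.629 -0.442  0.926 -2.811] [ 0.516 -0.245  0.341]
A 20 -120 [ 0.826  1.246  0.747 -0.291  2.34   1.288] [0.492 0.647 0.184] | lay [-0.578  0.654  1.629 -0.442  0.926 -2.811] [ 0.516 -0.245  0.341]
A 20 -105 [ 0.914  1.213  0.829 -0.477  2.236  1.121] [0.424 0.675 0.184] | lay [-0.578  0.654  1.629 -0.442  0.926 -2.811] [ 0.516 -0.245  0.341]
A 20 -90 [ 0.999  1.161  0.962 -0.625  2.087  1.012] [0.35  0.685 0.184] | lay [-0.578  0.654  1.629 -0.442  0.926 -2.811] [ 0.516 -0.245  0.341]
A 20 -75 [ 1.077  1.098  1.128 -0.752  1.912  0.956] [0.276 0.675 0.184] | lay [-0.578  0.
[... 15767 characters left out ...]
3  1.169  0.983 -0.962] [0.41  0.176 0.275] | lay [-0.421  0.764  1.584 -0.778  1.112  0.679] [ 0.569 -0.171  0.288]
B 40 120 [ 0.252  0.689  1.846  0.943  1.147 -0.924] [0.466 0.199 0.275] | lay [-0.421  0.764  1.584 -0.778  1.112  0.679] [ 0.569 -0.171  0.288]
B 40 135 [ 0.295  0.752  1.675  0.772  1.319 -0.931] [0.514 0.236 0.275] | lay [-0.421  0.764  1.584 -0.778  1.112  0.679] [ 0.569 -0.171  0.288]
B 40 150 [ 0.352  0.817  1.508  0.632  1.488 -0.974] [0.551 0.284 0.275] | lay [-0.421  0.764  1.584 -0.778  1.112  0.679] [ 0.569 -0.171  0.288]
B 40 165 [ 0.42   0.88   1.351  0.505  1.647 -1.048] [0.574 0.34  0.275] | lay [-0.421  0.764  1.584 -0.778  1.112  0.679] [ 0.569 -0.171  0.288]
```

Call:
apply_moves(
  increments=[
    {"linear": [-15, 2, 0], "turn": [-0.35, -0.35, 0], "grip": 0.2},
    {"linear": [-35, 5, 0], "turn": [-0.7, -0.7, 0], "grip": 0.2},
    {"linear": [-60, 8, -10], "turn": [-0.7, -0.7, 0], "grip": 0.2},
    {"linear": [-80, 11, -30], "turn": [-0.7, -0.7, 0], "grip": 0.2},
    {"linear": [-88, 12, -60], "turn": [-0.7, -0.7, 0], "grip": 0.2},
    {"linear": [-88, 12, -95], "turn": [-0.7, -0.7, 0], "grip": 0.2},
    {"linear": [-88, 12, -130], "turn": [-0.7, -0.7, 0], "grip": 0.2},
    {"linear": [-88, 12, -160], "turn": [-0.7, -0.7, 0], "grip": 0.2},
    {"linear": [-88, 12, -178], "turn": [-0.7, -0.7, 0], "grip": 0.2},
    {"linear": [-88, 12, -184], "turn": [-0.7, -0.7, 0], "grip": 0.2},
  ],
)

```text
time: 21.75
tool_pos: [0.3501, 0.3984, 0.1065]
tool_rot: [3.137, 0.001, -0.268]
contact_force: [0.7, -0.3, -1.9]
opening: 0.0433
```

Run:
```python
from h import *
np.set_printoptions(precision=4,suppress=True)
s=observe();print(s['time'],s['qpos'],s['tool_pos'],s['tool_rot'],s['contact_force'])
im=read_camera('scene')[:,:,::-1];crop(im,130,110,280,270,4,'s7.png')
```

```text
21.75 [ 0.7065  0.4811  1.6701 -0.0022  0.9944  0.9758] [0.3501 0.3984 0.1065] [ 3.1373  0.0007 -0.2682] [ 0.6899 -0.3336 -1.881 ]
```

View pics/s7.png

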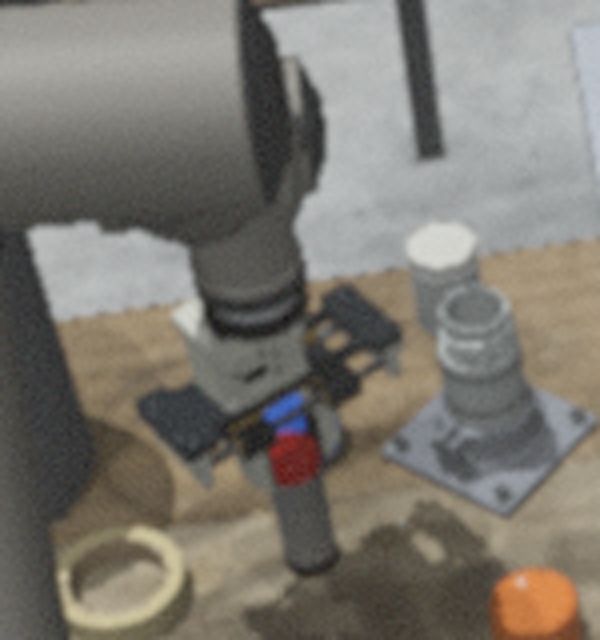

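Call:
apply_moves(
  increments=[
    {"linear": [0, 0, 0], "turn": [0, 0, 0], "grip": 0.2},
    {"linear": [0, 0, -1], "turn": [0, 0, 0], "grip": 0.2},
    {"linear": [0, 0, -2], "turn": [0, 0, 0], "grip": 0.2},
    {"linear": [0, 0, -3], "turn": [0, 0, 0], "grip": 0.2},
  ],
)

```text
time: 22.2
tool_pos: [0.3514, 0.3998, 0.1065]
tool_rot: [-3.14, -0.001, -0.269]
contact_force: [-0.5, 0.3, -3.0]
opening: 0.0434
```

Call:
apply_moves(
  increments=[
    {"linear": [0, 0, -1], "turn": [0, 0, 0], "grip": 0.2},
    {"linear": [0, 0, -2], "turn": [0, 0, 0], "grip": 0.2},
    {"linear": [0, 0, -3], "turn": [0, 0, 0], "grip": 0.2},
  ],
)

```text
time: 22.5
tool_pos: [0.3511, 0.3996, 0.1029]
tool_rot: [-3.142, -0.0, -0.269]
contact_force: [-2.2, -1.0, 9.6]
opening: 0.0432
```

Call:
apply_moves(
  increments=[
    {"linear": [0, 0, 0.7], "turn": [0, 0, 0], "grip": 0.2},
    {"linear": [0, 0, 0.7], "turn": [0, 0, 0], "grip": 0.2},
    {"linear": [0, 0, 0.7], "turn": [0, 0, 0], "grip": 0.55},
    {"linear": [0, 0, 0.7], "turn": [0, 0, 0], "grip": 0.7},
    {"linear": [0, 0, 0.7], "turn": [0, 0, 0], "grip": 0.85},
    {"linear": [0, 0, 0.7], "turn": [0, 0, 0], "grip": 0.85},
  ],
)

```text
time: 23.1
tool_pos: [0.3511, 0.3997, 0.1037]
tool_rot: [-3.141, -0.0, -0.269]
contact_force: [0.2, 0.1, 0.5]
opening: 0.0702
```

```bash
python3 - <<'E'
from h import *
np.set_printoptions(precision=4,suppress=True)
s=observe();print(s['time'],s['opening'],s['qpos'],s['tool_pos'],s['tool_rot'],s['contact_force'])
E
cat > path.py <<'E'
# descents: interpolate pose list, solve ik continuous, report limits, and row turn/linear
from plan import *
from scipy.spatial.transform import Slerp
def run(p0,R0,p1,R1,q0,n,show=True):
    S=Slerp([0,1],Ro.from_matrix([R0,R1]));q=q0;mx=0
    for i in range(1,n+1):
        t=i/n;qn,e=ik(p0+(p1-p0)*t,S(t).as_matrix(),q);mx=max(mx,np.abs(qn-q).max());q=qn
        if show and (i%max(1,n//4)==0 or e>1e-3):print(' ',i,q,'w',fk(q,full=True)[2],'err%.4f'%e)
    print('  max dq/row',mx,'rotvec units',Ro.from_matrix(R1@R0.T).as_rotvec()/np.radians(6),'lin mm',(p1-p0)*1e3)
    return q
E
python3 - <<'E'
from path import *
from cell import observe
s=observe();p0=s['tool_pos'];R0=Ro.from_euler('xyz',s['tool_rot']).as_matrix();q0=s['qpos']
pl=np.array([.351,.3997,.08])
for ad in(90,105,120):
    R1=Rg(np.radians(ad),np.radians(30),'B');pg=pl+.012*R1[:,2];pre=pg-.115*R1[:,2]
    print(ad,'pre',pre)
    up=p0+[0,0,.12];q=run(p0,R0,up,R0,q0,6,False)
    q=run(up,R0,pre+[0,0,.06],R1,q,22)
    q=run(pre+[0,0,.06],R1,pre,R1,q,4,False);q=run(pre,R1,pg,R1,q,6);
E
```

```text
23.1 0.07021613220430836 [ 0.7059  0.4851  1.6726 -0.0001  0.9835  0.9746] [0.3511 0.3997 0.1037] [-3.1413 -0.0003 -0.2687] [0.2204 0.0533 0.4731]
90 pre [0.351 0.31  0.132]
  max dq/row 0.048953293937958664 rotvec units [0. 0. 0.] lin mm [  0.   0. 120.]
  5 [0.559 0.242 1.725 0.218 1.036 0.674] w [0.343 0.305 0.525] err0.0000
  10 [0.37  0.178 1.916 0.554 0.907 0.21 ] w [0.34  0.214 0.492] err0.0000
  15 [ 0.155  0.191  2.073  0.913  0.947 -0.334] w [0.341 0.131 0.442] err0.0000
  20 [-0.049  0.298  2.183  1.137  1.114 -0.805] w [0.347 0.059 0.379] err0.0000
  max dq/row 0.11034067159336418 rotvec units [ 9.935 -1.34   2.328] lin mm [ -0.136 -89.175 -32.2  ]
  max dq/row 0.051807222441996315 rotvec units [0. 0. 0.] lin mm [  0.   0. -60.]
  1 [-0.071  0.549  2.255  1.318  1.102 -1.191] w [0.351 0.052 0.281] err0.0000
  2 [-0.023  0.577  2.251  1.374  1.082 -1.214] w [0.351 0.068 0.271] err0.0000
  3 [ 0.024  0.605  2.245  1.429  1.064 -1.236] w [0.351 0.085 0.262] err0.0000
  4 [ 0.071  0.633  2.237  1.484  1.049 -1.257] w [0.351 0.101 0.252] err0.0000
  5 [ 0.117  0.661  2.225  1.
[... 1869 characters left out ...]
  1.305  6.849] lin mm [ 44.464 -77.224 -32.2  ]
  max dq/row 0.025396672501927342 rotvec units [0. 0. 0.] lin mm [  0.   0. -60.]
  1 [ 0.042  0.706  1.766  0.887  1.428 -0.981] w [0.525 0.098 0.281] err0.0000
  2 [ 0.07   0.718  1.784  0.912  1.396 -0.994] w [0.517 0.113 0.271] err0.0000
  3 [ 0.099  0.73   1.8    0.938  1.365 -1.007] w [0.508 0.127 0.262] err0.0000
  4 [ 0.128  0.744  1.814  0.965  1.335 -1.021] w [0.5   0.141 0.252] err0.0000
  5 [ 0.158  0.758  1.827  0.994  1.306 -1.034] w [0.492 0.156 0.243] err0.0000
  6 [ 0.189  0.774  1.837  1.024  1.279 -1.049] w [0.484 0.17  0.233] err0.0000
  max dq/row 0.03276991586470612 rotvec units [0. 0. 0.] lin mm [-49.796  86.25  -57.5  ]
```

Call:
apply_moves(
  increments=[
    {"linear": [0, 0, 5], "turn": [0, 0, 0], "grip": 0.9},
    {"linear": [0, 0, 25], "turn": [0, 0, 0], "grip": 1},
    {"linear": [0, 0, 60], "turn": [0, 0, 0], "grip": 1},
    {"linear": [0, 0, 95], "turn": [0, 0, 0], "grip": 1},
    {"linear": [0, 0, 120], "turn": [0, 0, 0], "grip": 1},
  ],
)

```text
time: 23.6
tool_pos: [0.3514, 0.3999, 0.2263]
tool_rot: [-3.139, -0.002, -0.269]
contact_force: [0.8, 0.6, 0.5]
opening: 0.0915
```

Call:
apply_moves(
  increments=[
    {"linear": [0, -9, -3], "turn": [0.99, -0.13, 0.23], "grip": 1},
    {"linear": [0, -18, -6], "turn": [1.99, -0.27, 0.47], "grip": 1},
    {"linear": [0, -27, -10], "turn": [2.98, -0.4, 0.7], "grip": 1},
    {"linear": [0, -36, -13], "turn": [3.97, -0.54, 0.93], "grip": 1},
    {"linear": [0, -45, -16], "turn": [4.97, -0.67, 1.16], "grip": 1},
    {"linear": [0, -54, -19], "turn": [5.96, -0.8, 1.4], "grip": 1},
    {"linear": [0, -63, -22], "turn": [6.95, -0.94, 1.63], "grip": 1},
    {"linear": [0, -72, -25], "turn": [7.95, -1.07, 1.86], "grip": 1},
    {"linear": [0, -81, -29], "turn": [8.94, -1.2, 2.1], "grip": 1},
    {"linear": [0, -89, -32], "turn": [9.94, -1.34, 2.33], "grip": 1},
  ],
)

```text
time: 24.6
tool_pos: [0.3519, 0.31, 0.1927]
tool_rot: [-2.089, -0.006, -0.0]
contact_force: [0.2, -0.0, -2.0]
opening: 0.0917
```

Run:
```python
from h import *
np.set_printoptions(precision=4,suppress=True)
s=observe();print(s['time'],s['opening'],s['qpos'],s['tool_pos'],s['tool_rot'],s['contact_force'])
im=read_camera('scene')[:,:,::-1];cv2.imwrite('pics/s8.png',im)
im=read_camera('top')[:,:,::-1];cv2.imwrite('pics/t8.png',im)
im=read_camera('wrist')[:,:,::-1].copy()
for P in((.351,.3997,.12),(.351,.3997,0)):
    q=wproj(np.array(P),s['tool_pos'],s['tool_rot']);print(q);cv2.circle(im,tuple(int(round(a)) for a in q),2,(0,255,0),-1)
cv2.imwrite('pics/w8.png',im)
```

```text
24.6 0.09172136626325747 [-0.1225  0.3642  2.2127  1.1828  1.1989 -0.9704] [0.3519 0.31   0.1927] [-2.0893 -0.0057 -0.0001] [ 0.1896 -0.0417 -2.0076]
[317.522 263.981]
[317.1834 344.0921]
```

View pics/s8.png

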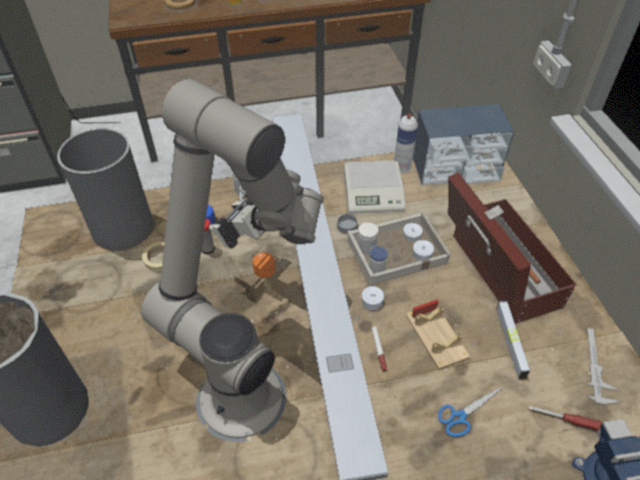

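View pics/w8.png

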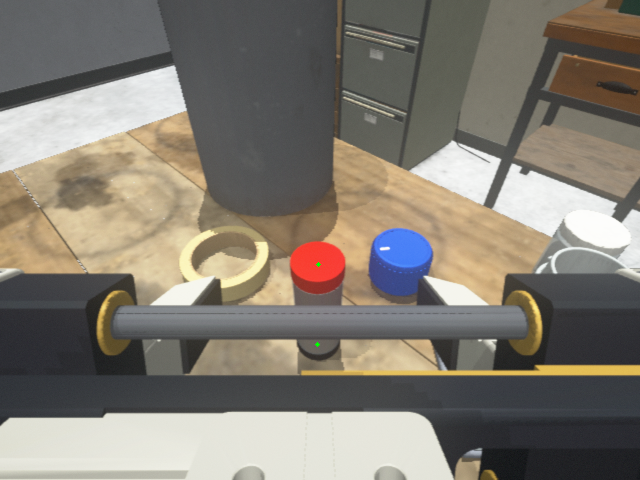

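The liner stands alone, upright, with its red end at wrist (318,264), exactly where predicted. I'll approach it along the tool axis for the tipping grasp.

Call:
apply_moves(
  increments=[
    {"linear": [-1, 0, -25], "turn": [0, 0, 0], "grip": 1},
    {"linear": [-1, 0, -60], "turn": [0, 0, 0], "grip": 1},
    {"linear": [-1, 17, -70], "turn": [0, 0, 0], "grip": 1},
    {"linear": [-1, 35, -80], "turn": [0, 0, 0], "grip": 1},
    {"linear": [-1, 52, -90], "turn": [0, 0, 0], "grip": 1},
    {"linear": [-1, 69, -100], "turn": [0, 0, 0], "grip": 1},
    {"linear": [-1, 86, -110], "turn": [0, 0, 0], "grip": 1},
    {"linear": [-1, 98, -117], "turn": [0, 0, 0], "grip": 1},
    {"linear": [-1, 103, -120], "turn": [0, 0, 0], "grip": 1},
    {"linear": [-1, 103, -120], "turn": [0, 0, 0], "grip": 1},
  ],
)

```text
time: 25.75
tool_pos: [0.3495, 0.4148, 0.0722]
tool_rot: [-2.095, -0.001, 0.003]
contact_force: [-0.6, -0.1, 0.3]
opening: 0.0918
```

Run:
```python
from h import *
np.set_printoptions(precision=4,suppress=True)
s=observe();print(s['time'],s['opening'],s['qpos'],s['tool_pos'],s['tool_rot'],s['contact_force'])
im=read_camera('wrist')[:,:,::-1].copy()
cv2.imwrite('pics/w9.png',im)
```

```text
25.75 0.09177261171183507 [ 0.1746  0.6967  2.2071  1.6014  1.0227 -1.2965] [0.3495 0.4148 0.0722] [-2.0946 -0.001   0.0032] [-0.5631 -0.1134  0.2562]
```

View pics/w9.png

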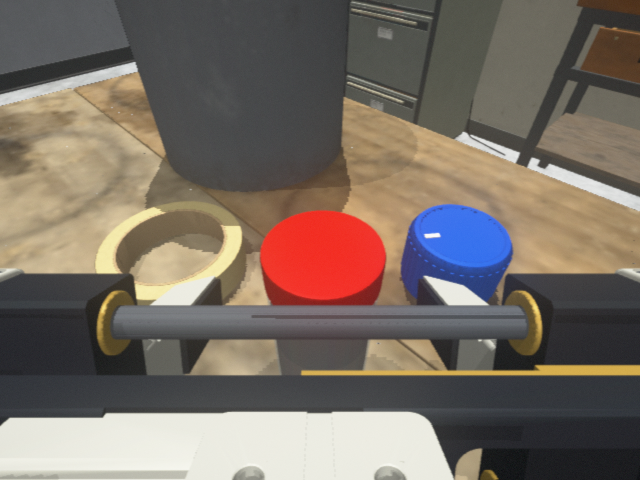

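The liner at (322,255) sits between the jaws, about 1 mm off centre. I'll correct that and close.

Call:
apply_moves(
  increments=[
    {"linear": [1.3, 0, 0], "turn": [0, 0, 0], "grip": 0.7},
    {"linear": [1.3, 0, 0], "turn": [0, 0, 0], "grip": 0.55},
    {"linear": [1.3, 0, 0], "turn": [0, 0, 0], "grip": 0.53},
    {"linear": [1.3, 0, 0], "turn": [0, 0, 0], "grip": 0.5},
    {"linear": [1.3, 0, 0], "turn": [0, 0, 0], "grip": 0.45},
    {"linear": [1.3, 0, 0], "turn": [0, 0, 0], "grip": 0.3},
    {"linear": [1.3, 0, 0], "turn": [0, 0, 0], "grip": 0.3},
  ],
  grip_force=45,
)

```text
time: 26.5
tool_pos: [0.3513, 0.4135, 0.0715]
tool_rot: [-2.094, 0.0, 0.0]
contact_force: [-0.4, -0.1, -0.1]
opening: 0.0436
```

```bash
python3 - <<'E'
from h import *
np.set_printoptions(precision=4,suppress=True)
s=observe();print(s['time'],s['opening'],s['qpos'],s['tool_pos'],s['tool_rot'],s['contact_force'],s['torque'])
E
# precise cradle: fit board corners
python3 - <<'E'
from h import *
from scipy.optimize import least_squares
f=lambda u,v,u0,v0,s:((u+.5)/s+u0-.5,(v+.5)/s+v0-.5)
T=[(f(u,v,390,180,5)) for u,v in((293,190),(202,335),(505,537),(597,385))]
S=[(f(u,v,360,280,6)) for u,v in((281,200),(475,528),(657,460))]
W=np.array([(.095,-.048),(.095,.048),(-.095,.048),(-.095,-.048)])
def w(p):
    c,s=np.cos(p[2]),np.sin(p[2]);return np.c_[W@[c,-s]+p[0],W@[s,c]+p[1],np.full(4,.012)]
def r(p,cams):
    P=w(p);o=[]
    if 't' in cams:o+=[proj('top',P[i])-T[i] for i in range(4)]
    if 's' in cams:o+=[proj('scene',P[i])-S[j] for j,i in enumerate((1,2,3))]
    return np.concatenate(o)
for c in('t','s','ts'):
    q=least_squares(r,[.44,-.35,.94],args=(c,));print(c,q.x,np.degrees(q.x[2]),np.abs(q.fun).max())
E
```

```text
26.5 0.04355830915379098 [ 0.1705  0.699   2.2053  1.5999  1.0236 -1.2957] [0.3513 0.4135 0.0715] [-2.0942  0.0003  0.0004] [-0.3684 -0.0547 -0.1393] [-0.5636  0.0065  0.0135]
t [ 0.44026031 -0.34952491  0.94447864] 54.11464018737789 0.9640854254255373
s [ 0.43788787 -0.34863728  0.9291861 ] 53.23844198218039 0.8001617408611423
ts [ 0.43938526 -0.34897384  0.93731018] 53.70391761040009 1.3055634325126562
```

Run:
```python
from path import *
from cell import observe
s=observe();p0=s['tool_pos'];q0=s['qpos']
R0=Rg(np.pi/2,np.radians(30),'B');azr=np.radians(54.0);cr=np.array([.440,-.3494]);cx=np.array([np.cos(azr),np.sin(azr)])
R1=Rlay(R0,np.pi/2,azr)
fin=np.r_[cr+cx*.017,.0382];print('fin',fin,'tz',R1[:,2],Ro.from_matrix(R1).as_euler('xyz'))
up=np.array([p0[0],p0[1]-.03,.26]);q=run(p0,R0,up,R0,q0,6)
mid=np.array([.36,.15,.30])
Tip=Ro.from_rotvec([-np.pi/2,0,0]).as_matrix()@R0
# stage: tip half/ full, travel
q=run(up,R0,mid,Tip,q,14)
q=run(mid,Tip,fin+[0,0,.11],R1,q,14)
q=run(fin+[0,0,.11],R1,fin,R1,q,6)
```

```text
fin [ 0.45  -0.336  0.038] tz [-0.294 -0.405 -0.866] [ 2.618  0.    -0.628]
  1 [ 0.158  0.612  2.206  1.536  1.027 -1.196] w [0.351 0.133 0.262] err0.0000
  2 [ 0.144  0.529  2.198  1.469  1.038 -1.09 ] w [0.351 0.128 0.293] err0.0000
  3 [ 0.131  0.449  2.183  1.403  1.057 -0.982] w [0.351 0.123 0.325] err0.0000
  4 [ 0.117  0.373  2.161  1.34   1.084 -0.874] w [0.351 0.118 0.356] err0.0000
  5 [ 0.103  0.302  2.133  1.281  1.117 -0.769] w [0.351 0.113 0.388] err0.0000
  6 [ 0.09   0.237  2.098  1.229  1.157 -0.668] w [0.351 0.108 0.419] err0.0000
  max dq/row 0.10822471970165204 rotvec units [0. 0. 0.] lin mm [  0.    -30.    188.509]
  3 [ 0.138  0.107  1.946  0.798  1.125 -0.235] w [0.353 0.126 0.51 ] err0.0000
  6 [0.245 0.074 1.793 0.389 1.207 0.117] w [0.355 0.167 0.573] err0.0000
  9 [0.373 0.105 1.673 0.036 1.351 0.365] w [0.357 0.222 0.603] err0.0000
  12 [ 0.489  0.172  1.607 -0.264  1.508  0.524] w [0.359 0.277 0.598] err0.0000
  max dq/row 0.14993853244791167 rotvec units [-15.   0.  -0.] lin mm [   8.708 -233.531   40.   ]
  3 [ 0.299  0.208  1.719 -0.474  1.466  0.545
[... 258 characters left out ...]
.13   0.445] err0.0000
  max dq/row 0.08621127066582734 rotvec units [ 0.  0. -6.] lin mm [  89.992 -485.647 -151.8  ]
  1 [-0.496  0.583  1.545 -0.572  1.158  0.406] w [ 0.543 -0.207  0.405] err0.0000
  2 [-0.496  0.606  1.562 -0.582  1.124  0.43 ] w [ 0.543 -0.207  0.387] err0.0000
  3 [-0.496  0.63   1.577 -0.593  1.091  0.454] w [ 0.543 -0.207  0.369] err0.0000
  4 [-0.496  0.655  1.59  -0.604  1.059  0.479] w [ 0.543 -0.207  0.35 ] err0.0000
  5 [-0.496  0.682  1.602 -0.617  1.028  0.504] w [ 0.543 -0.207  0.332] err0.0000
  6 [-0.496  0.709  1.612 -0.631  0.998  0.53 ] w [ 0.543 -0.207  0.314] err0.0000
  max dq/row 0.03413063913441872 rotvec units [0. 0. 0.] lin mm [   0.    0. -110.]
```

Call:
apply_moves(
  increments=[
    {"linear": [0, 0, 0], "turn": [0, 0, 0], "grip": 0.3},
    {"linear": [0, 0, 4], "turn": [0, 0, 0], "grip": 0.3},
    {"linear": [0, 0, 15], "turn": [0, 0, 0], "grip": 0.3},
    {"linear": [0, -3, 40], "turn": [0, 0, 0], "grip": 0.3},
    {"linear": [0, -8, 70], "turn": [0, 0, 0], "grip": 0.3},
    {"linear": [0, -14, 100], "turn": [0, 0, 0], "grip": 0.3},
    {"linear": [0, -20, 130], "turn": [0, 0, 0], "grip": 0.3},
    {"linear": [0, -25, 160], "turn": [0, 0, 0], "grip": 0.3},
    {"linear": [0, -30, 180], "turn": [0, 0, 0], "grip": 0.3},
    {"linear": [0, -30, 188], "turn": [0, 0, 0], "grip": 0.3},
  ],
)

```text
time: 27.5
tool_pos: [0.3515, 0.3832, 0.2612]
tool_rot: [-2.094, -0.003, 0.0]
contact_force: [-0.3, 1.1, -2.9]
opening: 0.0429
```

Run:
```python
from h import *
np.set_printoptions(precision=4,suppress=True)
s=observe();print(s['time'],s['opening'],s['qpos'],s['tool_pos'],s['tool_rot'],s['contact_force'],s['torque'])
im=read_camera('scene')[:,:,::-1];crop(im,120,110,300,280,4,'s10.png')
```

```text
27.5 0.04294075514479927 [ 0.0883  0.2316  2.0997  1.2271  1.1581 -0.6673] [0.3515 0.3832 0.2612] [-2.0945 -0.003   0.0001] [-0.2821  1.0626 -2.8619] [-0.9331  0.0559  0.0076]
```

View pics/s10.png

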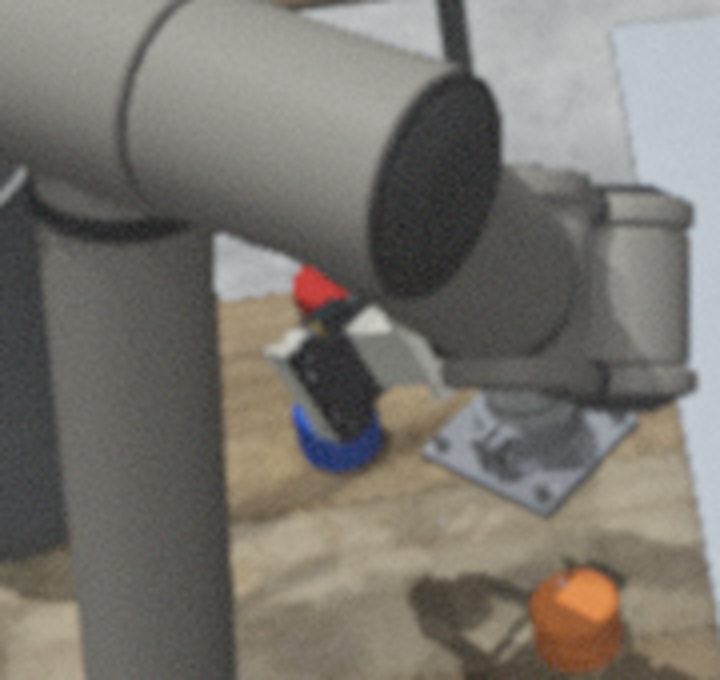

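The liner is held, with its red end at crop (320,288) and about 3 N of load. Next I'll tip it and travel.

Call:
apply_moves(
  increments=[
    {"linear": [0, -8, 2], "turn": [-0.5, 0, 0], "grip": 0.3},
    {"linear": [1, -22, 5], "turn": [-1.3, 0, 0], "grip": 0.3},
    {"linear": [1, -38, 8], "turn": [-2.3, 0, 0], "grip": 0.3},
    {"linear": [2, -54, 11], "turn": [-3.4, 0, 0], "grip": 0.3},
    {"linear": [3, -72, 14], "turn": [-4.5, 0, 0], "grip": 0.3},
    {"linear": [3, -90, 17], "turn": [-5.6, 0, 0], "grip": 0.3},
    {"linear": [4, -108, 20], "turn": [-6.7, 0, 0], "grip": 0.3},
    {"linear": [5, -126, 23], "turn": [-7.8, 0, 0], "grip": 0.3},
    {"linear": [5, -144, 26], "turn": [-8.9, 0, 0], "grip": 0.3},
    {"linear": [6, -162, 29], "turn": [-10.0, 0, 0], "grip": 0.3},
  ],
)

```text
time: 28.55
tool_pos: [0.3567, 0.2211, 0.2877]
tool_rot: [3.137, 0.003, 0.001]
contact_force: [0.2, -0.5, -2.9]
opening: 0.043
```

Call:
apply_moves(
  increments=[
    {"linear": [1, -18, 3], "turn": [-1.1, 0, 0], "grip": 0.3},
    {"linear": [1, -36, 6], "turn": [-2.2, 0, 0], "grip": 0.3},
    {"linear": [2, -54, 9], "turn": [-3.3, 0, 0], "grip": 0.3},
    {"linear": [2, -68, 11], "turn": [-4.2, 0, 0], "grip": 0.3},
    {"linear": [3, -72, 11], "turn": [-4.8, 0, 0], "grip": 0.3},
    {"linear": [3, -72, 11], "turn": [-5.0, 0, 0], "grip": 0.3},
  ],
)

```text
time: 29.15
tool_pos: [0.3596, 0.1501, 0.2975]
tool_rot: [2.616, 0.006, 0.002]
contact_force: [-0.5, 1.3, -2.1]
opening: 0.0432
```

Run:
```python
from h import *
np.set_printoptions(precision=4,suppress=True)
s=observe();print(s['time'],s['opening'],s['qpos'],s['tool_pos'],s['tool_rot'],s['contact_force'],s['torque'])
im=read_camera('wrist')[:,:,::-1];cv2.imwrite('pics/w11.png',im)
```

```text
29.15 0.04323730864770326 [ 0.5482  0.2288  1.6042 -0.4408  1.6026  0.5969] [0.3596 0.1501 0.2975] [2.6156 0.0056 0.0018] [-0.5018  1.257  -2.0822] [ 0.4356  0.0913 -0.0045]
```

View pics/w11.png

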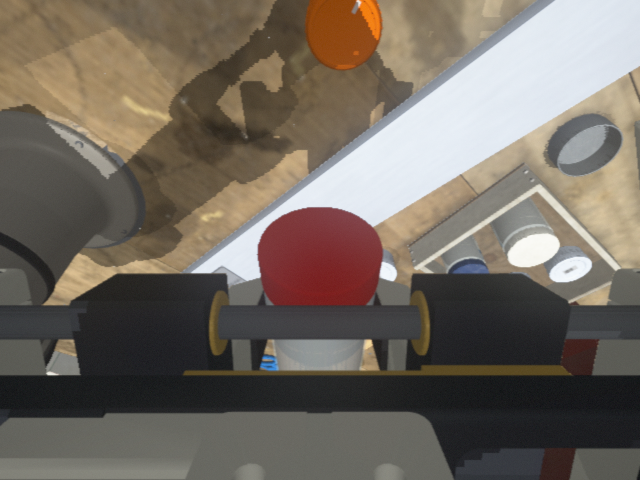

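Call:
apply_moves(
  increments=[
    {"linear": [3, -15, 0], "turn": [0, 0, -0.2], "grip": 0.3},
    {"linear": [9, -45, -3], "turn": [0, 0, -0.6], "grip": 0.3},
    {"linear": [16, -82, -10], "turn": [0, 0, -1.1], "grip": 0.3},
    {"linear": [23, -119, -20], "turn": [0, 0, -1.6], "grip": 0.3},
    {"linear": [30, -156, -32], "turn": [0, 0, -2.1], "grip": 0.3},
    {"linear": [37, -193, -44], "turn": [0, 0, -2.6], "grip": 0.3},
    {"linear": [44, -230, -56], "turn": [0, 0, -3.1], "grip": 0.3},
    {"linear": [51, -267, -68], "turn": [0, 0, -3.6], "grip": 0.3},
    {"linear": [58, -304, -80], "turn": [0, 0, -4.1], "grip": 0.3},
    {"linear": [65, -341, -92], "turn": [0, 0, -4.6], "grip": 0.3},
  ],
)

```text
time: 30.2
tool_pos: [0.4252, -0.1926, 0.2065]
tool_rot: [2.62, 0.001, -0.484]
contact_force: [1.0, 0.2, -3.5]
opening: 0.0436
```

Call:
apply_moves(
  increments=[
    {"linear": [7, -37, -12], "turn": [0, 0, -0.5], "grip": 0.3},
    {"linear": [14, -74, -24], "turn": [0, 0, -0.9], "grip": 0.3},
    {"linear": [20, -108, -36], "turn": [0, 0, -1.2], "grip": 0.3},
    {"linear": [24, -132, -48], "turn": [0, 0, -1.4], "grip": 0.3},
    {"linear": [25, -143, -56], "turn": [0, 0, -1.4], "grip": 0.3},
    {"linear": [25, -145, -58], "turn": [0, 0, -1.4], "grip": 0.3},
    {"linear": [25, -145, -58], "turn": [0, 0, -1.4], "grip": 0.3},
  ],
)

```text
time: 30.9
tool_pos: [0.4499, -0.3355, 0.1491]
tool_rot: [2.619, 0.002, -0.628]
contact_force: [-0.1, 0.7, -2.3]
opening: 0.043
```

Run:
```python
from h import *
np.set_printoptions(precision=4,suppress=True)
s=observe();print(s['time'],s['opening'],s['qpos'],s['tool_pos'],s['tool_rot'],s['contact_force'],s['torque'])
im=read_camera('wrist')[:,:,::-1].copy();cv2.imwrite('pics/w12.png',im)
im=read_camera('top')[:,:,::-1];crop(im,370,170,530,290,5,'t12.png')
im=read_camera('scene')[:,:,::-1];crop(im,340,230,500,370,5,'s12.png')
```

```text
30.9 0.04295788466466665 [-0.4961  0.5604  1.5239 -0.5607  1.1952  0.3785] [ 0.4499 -0.3355  0.1491] [ 2.6189  0.002  -0.6281] [-0.0582  0.6803 -2.3064] [ 0.3551 -0.2183 -0.0112]
```

View pics/w12.png

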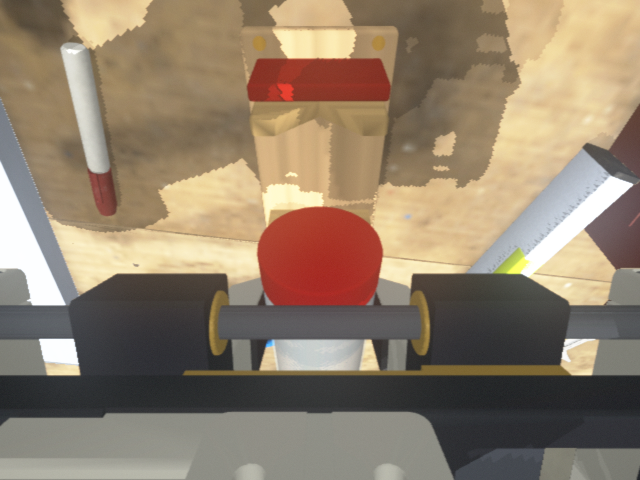

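View pics/t12.png

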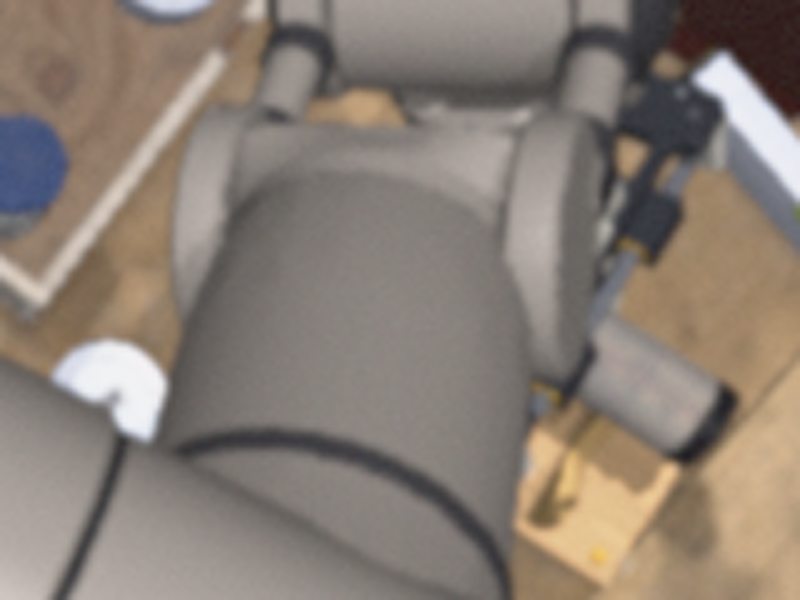

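View pics/s12.png

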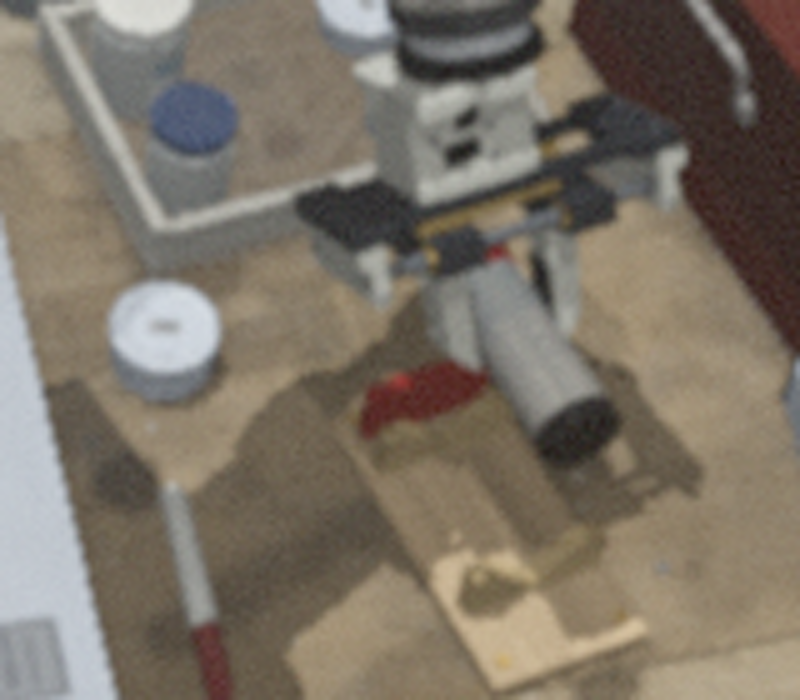

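The liner is held level over the cradle. The stop board at (247–390, 60–100) is centred on the liner axis at u≈320. I'll refine the cradle pose from this view.

Run:
```python
from h import *
np.set_printoptions(precision=4,suppress=True)
s=observe();pos,rot=s['tool_pos'],s['tool_rot']
im=cv2.imread('pics/w12.png');crop(im,220,10,420,160,4,'w12c.png')
azr=np.radians(54.);cr=np.array([.440,-.3494])
for (x,y,z) in((.095,.048,.012),(.095,-.048,.012),(.07,.042,.056),(.07,-.042,.056),(.056,.042,.048),(.056,-.042,.048),(.046,.042,.048),(.046,-.042,.048)):
    c,n=np.cos(azr),np.sin(azr);P=np.array([cr[0]+c*x-n*y,cr[1]+n*x+c*y,z]);print((x,y,z),wproj(P,pos,rot), (wproj(P,pos,rot)-[220,10])*4)
```

```text
(0.095, 0.048, 0.012) [237.9082  31.7183] [71.6329 86.8734]
(0.095, -0.048, 0.012) [398.7581  32.2021] [715.0323  88.8084]
(0.07, 0.042, 0.056) [242.8465 103.9638] [ 91.386  375.8552]
(0.07, -0.042, 0.056) [393.4895 104.3628] [693.9579 377.451 ]
(0.056, 0.042, 0.048) [248.2482 121.473 ] [112.9926 445.8918]
(0.056, -0.042, 0.048) [388.0892 121.8311] [672.3569 447.3246]
(0.046, 0.042, 0.048) [250.4175 136.8861] [121.6699 507.5444]
(0.046, -0.042, 0.048) [385.8878 137.2227] [663.5513 508.8909]
```

View pics/w12c.png

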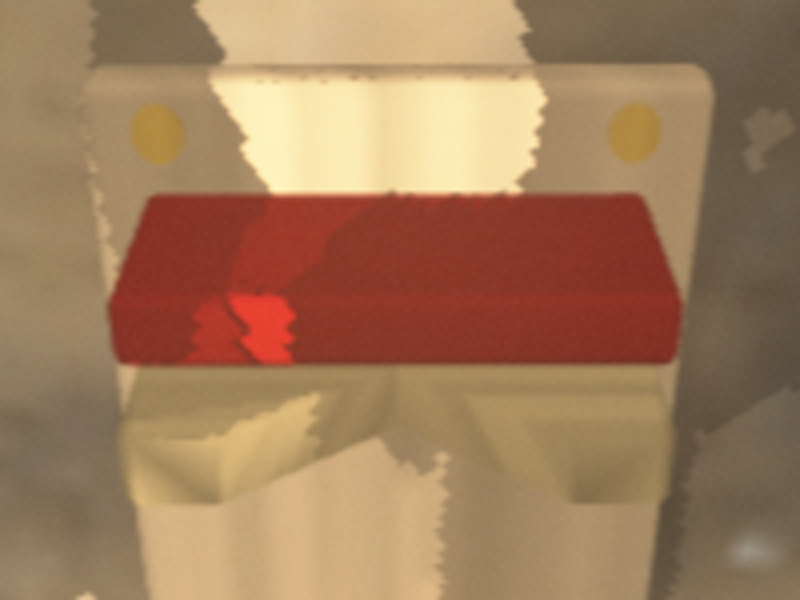

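Call:
apply_moves(
  increments=[
    {"linear": [1, 0.5, -12], "turn": [0, 0, 0], "grip": 0.3},
    {"linear": [1.5, 0.6, -30], "turn": [0, 0, 0], "grip": 0.3},
    {"linear": [1.5, 0.6, -48], "turn": [0, 0, 0], "grip": 0.3},
    {"linear": [1.5, 0.6, -66], "turn": [0, 0, 0], "grip": 0.3},
    {"linear": [1.5, 0.6, -84], "turn": [0, 0, 0], "grip": 0.3},
    {"linear": [1.5, 0.6, -97], "turn": [0, 0, 0], "grip": 0.3},
    {"linear": [1.5, 0.6, -103], "turn": [0, 0, 0], "grip": 0.3},
    {"linear": [1.5, 0.6, -106], "turn": [0, 0, 0], "grip": 0.3},
    {"linear": [1.5, 0.6, -106], "turn": [0, 0, 0], "grip": 0.3},
  ],
)

```text
time: 31.95
tool_pos: [0.452, -0.3358, 0.0436]
tool_rot: [2.618, 0.0, -0.628]
contact_force: [0.3, -0.5, -2.0]
opening: 0.043
```

Run:
```python
from h import *
np.set_printoptions(precision=4,suppress=True)
s=observe();print(s['time'],s['opening'],s['tool_pos'],s['tool_rot'],s['contact_force'],s['torque'])
im=read_camera('wrist')[:,:,::-1].copy();cv2.imwrite('pics/w13.png',im)
im=read_camera('scene')[:,:,::-1];crop(im,340,230,500,370,5,'s13.png')
```

```text
31.95 0.043013542431319995 [ 0.452  -0.3358  0.0436] [ 2.6182  0.0001 -0.6282] [ 0.3311 -0.495  -2.0132] [ 0.2968 -0.1961 -0.0385]
```

View pics/w13.png

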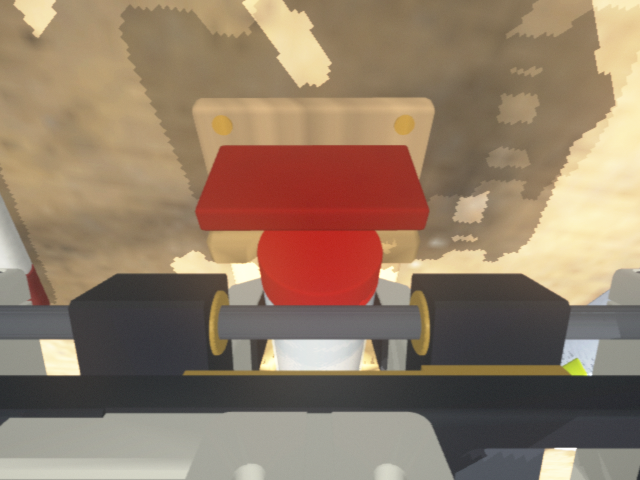

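View pics/s13.png

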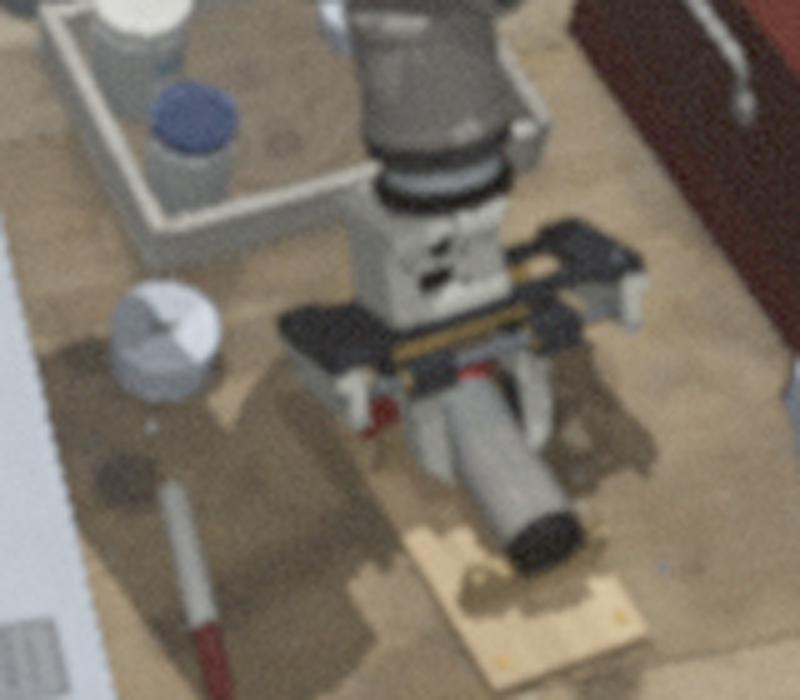

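The stop and base centre at u≈313 while the liner is at 320, so I'm about 2.3 mm too far toward cradle −y. I'll measure the axial distance and correct.

Run:
```python
from h import *
np.set_printoptions(precision=4,suppress=True)
s=observe();pos,rot=s['tool_pos'],s['tool_rot']
im=cv2.imread('pics/w13.png');crop(im,180,90,450,280,3,'w13c.png')
cx=np.array([.588,.809]);cy=np.array([-.809,.588])
for u,v,z in((198,228,.056),(428,228,.056),(194,98,.012),(434,98,.012),(217,146,.056),(408,146,.056)):
    o,d=wristray(u,v,pos,rot);P=o+d*(z-o[2])/d[2];r=P[:2]-pos[:2];print((u,v),P,'rel x,y',r@cx,r@cy)
from scipy.spatial.transform import Rotation as Ro
R=Ro.from_euler('xyz',rot).as_matrix()
g=pos-.0159*R[:,2];red=g+np.r_[cx,0]*.0405
print('red face rel x',(red[:2]-pos[:2])@cx,'axis z',g[2]);print(wproj(red,pos,rot),wproj(red+[0,0,.022],pos,rot))
```

```text
(198, 228) [ 0.4506 -0.2679  0.056 ] rel x,y 0.054137267162293896 0.041338207972971885
(428, 228) [ 0.5145 -0.3142  0.056 ] rel x,y 0.054207310765231664 -0.03751024177975338
(194, 98) [ 0.4616 -0.2429  0.012 ] rel x,y 0.08081916560184553 0.047208491335917244
(434, 98) [ 0.5351 -0.2963  0.012 ] rel x,y 0.08092310484985932 -0.04367983718984736
(217, 146) [ 0.479  -0.2503  0.056 ] rel x,y 0.08511533288317542 0.02874675068759315
(408, 146) [ 0.5227 -0.282   0.056 ] rel x,y 0.08517289891359495 -0.025262675623071267
red face rel x 0.04845638613487074 axis z 0.05800126242881826
[318.559  244.0338] [318.5343 294.0958]
```

View pics/w13c.png

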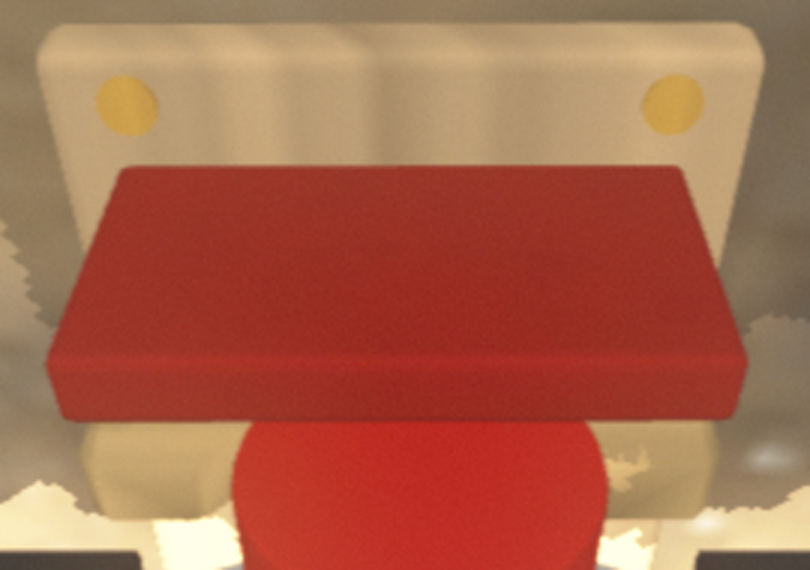

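Call:
apply_moves(
  increments=[
    {"linear": [-0.6, 1, 0], "turn": [0, 0, 0], "grip": 0.3},
    {"linear": [-1.1, 2, 0], "turn": [0, 0, 0], "grip": 0.3},
    {"linear": [-1.1, 2, -1.5], "turn": [0, 0, 0], "grip": 0.3},
    {"linear": [-1.1, 2, -3], "turn": [0, 0, 0], "grip": 0.3},
    {"linear": [-1.1, 2, -3], "turn": [0, 0, 0], "grip": 0.3},
  ],
)

```text
time: 32.55
tool_pos: [0.4506, -0.3338, 0.0403]
tool_rot: [2.618, 0.001, -0.628]
contact_force: [0.5, 0.8, -2.8]
opening: 0.0434
```

Run:
```python
from h import *
np.set_printoptions(precision=4,suppress=True)
s=observe();pos,rot=s['tool_pos'],s['tool_rot'];print(s['time'],pos,s['contact_force'],s['torque'])
im=read_camera('wrist')[:,:,::-1].copy();crop(im,180,80,450,280,3,'w14c.png')
```

```text
32.55 [ 0.4506 -0.3338  0.0403] [ 0.5392  0.7778 -2.7525] [ 0.3238 -0.2223  0.0412]
```

View pics/w14c.png

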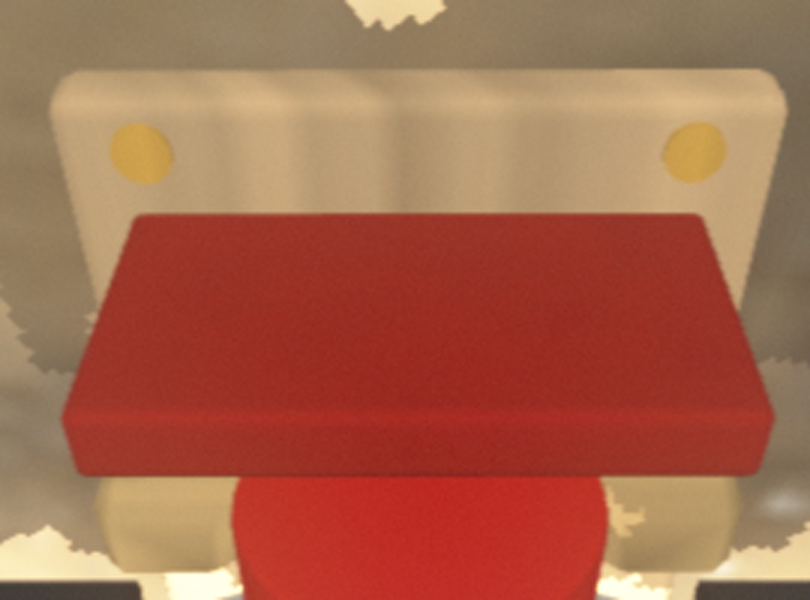

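It's centred now, with the stop at 418 and the liner at 420 in the crop. I'll lower to contact.

Call:
apply_moves(
  increments=[
    {"linear": [0, 0, -0.8], "turn": [0, 0, 0], "grip": 0.3},
    {"linear": [0, 0, -1.6], "turn": [0, 0, 0], "grip": 0.3},
    {"linear": [0, 0, -2.2], "turn": [0, 0, 0], "grip": 0.3},
  ],
)

```text
time: 32.9
tool_pos: [0.4508, -0.334, 0.0386]
tool_rot: [2.618, 0.0, -0.628]
contact_force: [-0.6, 1.3, 2.7]
opening: 0.0434
```

Call:
apply_moves(
  increments=[
    {"linear": [0, 0, -0.5], "turn": [0, 0, 0], "grip": 0.3},
    {"linear": [0, 0, -0.5], "turn": [0, 0, 0], "grip": 0.3},
  ],
)

```text
time: 33.1
tool_pos: [0.4509, -0.334, 0.0385]
tool_rot: [2.618, -0.0, -0.628]
contact_force: [-0.9, 2.3, 4.6]
opening: 0.0433
```

Call:
apply_moves(
  increments=[
    {"linear": [0, 0, 0], "turn": [0, 0, 0], "grip": 0.52},
    {"linear": [0, 0, 0], "turn": [0, 0, 0], "grip": 0.58},
    {"linear": [0, 0, 0], "turn": [0, 0, 0], "grip": 0.65},
    {"linear": [0, 0, 0], "turn": [0, 0, 0], "grip": 0.75},
    {"linear": [0, 0, 0], "turn": [0, 0, 0], "grip": 0.75},
  ],
)

```text
time: 33.6
tool_pos: [0.4507, -0.3338, 0.0377]
tool_rot: [2.618, 0.001, -0.628]
contact_force: [0.2, -0.2, 1.0]
opening: 0.0676
```

Run:
```python
from h import *
np.set_printoptions(precision=4,suppress=True)
s=observe();pos,rot=s['tool_pos'],s['tool_rot'];print(s['time'],pos,s['opening'],s['contact_force'],s['torque'])
im=read_camera('wrist')[:,:,::-1].copy();crop(im,180,80,450,280,3,'w15c.png')
im=read_camera('scene')[:,:,::-1];crop(im,340,230,500,370,5,'s15.png')
```

```text
33.6 [ 0.4507 -0.3338  0.0377] 0.06757115895526696 [ 0.1636 -0.1661  0.9862] [ 0.1726 -0.1018 -0.0203]
```

View pics/w15c.png

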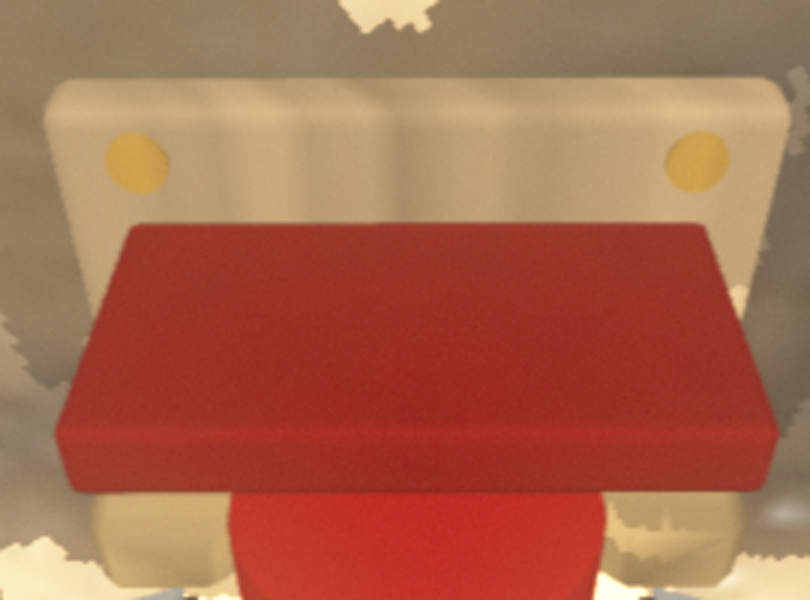

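View pics/s15.png

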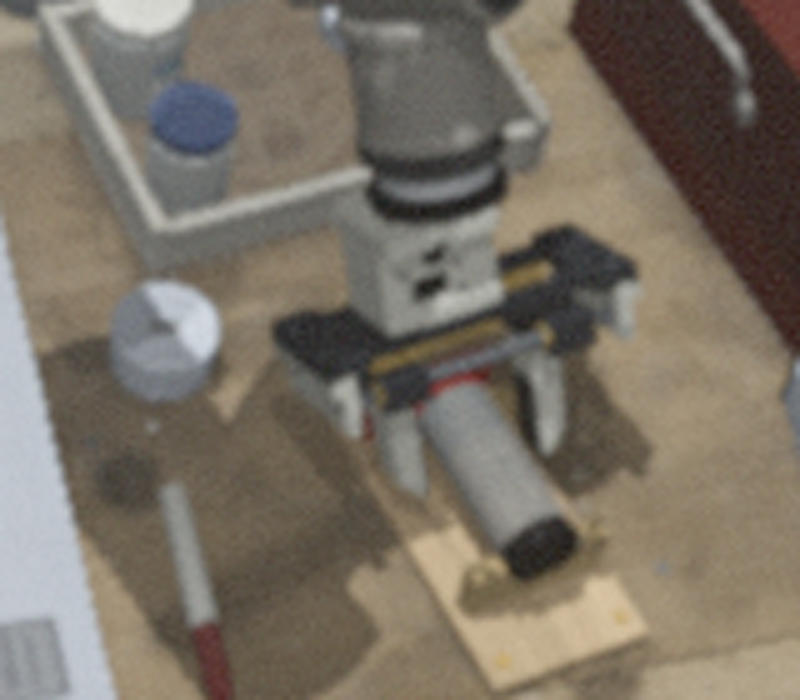

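The liner rests centred in the Vs (crop 417 against 416 for the stop). I'll retreat straight up.

Call:
apply_moves(
  increments=[
    {"linear": [0, 0, 2], "turn": [0, 0, 0], "grip": 0.78},
    {"linear": [0, 0, 10], "turn": [0, 0, 0], "grip": 0.78},
    {"linear": [0, 0, 30], "turn": [0, 0, 0], "grip": 0.78},
    {"linear": [0, 0, 60], "turn": [0, 0, 0], "grip": 0.78},
    {"linear": [0, 0, 100], "turn": [0, 0, 0], "grip": 0.78},
    {"linear": [-20, 30, 140], "turn": [0, 0, 0], "grip": 0.78},
    {"linear": [-40, 70, 170], "turn": [0, 0, 0], "grip": 0.78},
    {"linear": [-60, 115, 200], "turn": [0, 0, 0], "grip": 0.78},
    {"linear": [-80, 160, 220], "turn": [0, 0, 0], "grip": 0.78},
    {"linear": [-90, 205, 230], "turn": [0, 0, 0], "grip": 0.78},
  ],
)

```text
time: 34.7
tool_pos: [0.3635, -0.1414, 0.266]
tool_rot: [2.619, -0.002, -0.629]
contact_force: [1.2, 0.9, 0.1]
opening: 0.0715
```

Call:
apply_moves(
  increments=[
    {"linear": [-10, 45, 0], "turn": [0, 0, 0], "grip": 0.78},
    {"linear": [-20, 90, 0], "turn": [0, 0, 0], "grip": 0.78},
    {"linear": [-25, 135, 0], "turn": [0, 0, 0], "grip": 0.78},
    {"linear": [-25, 180, 0], "turn": [0, 0, 0], "grip": 0.78},
    {"linear": [-25, 180, 0], "turn": [0, 0, 0], "grip": 0.78},
    {"linear": [-25, 180, 0], "turn": [0, 0, 0], "grip": 0.78},
  ],
)

```text
time: 35.3
tool_pos: [0.3396, 0.038, 0.2643]
tool_rot: [2.619, -0.0, -0.625]
contact_force: [0.9, 0.7, -0.2]
opening: 0.0716
```

Run:
```python
from h import *
np.set_printoptions(precision=4,suppress=True)
s=observe();print(s['time'],s['tool_pos'],s['contact_force'],np.abs(s['qvel']).max())
t=read_camera('top')[:,:,::-1].copy();cv2.imwrite('pics/t16.png',t);crop(t,370,180,530,300,5,'t16c.png')
im=read_camera('scene')[:,:,::-1].copy();cv2.imwrite('pics/s16.png',im);crop(im,350,260,490,380,5,'s16c.png')
```

```text
35.3 [0.3396 0.038  0.2643] [ 0.8647  0.6647 -0.2361] 0.04768007003452417
```

View pics/t16c.png

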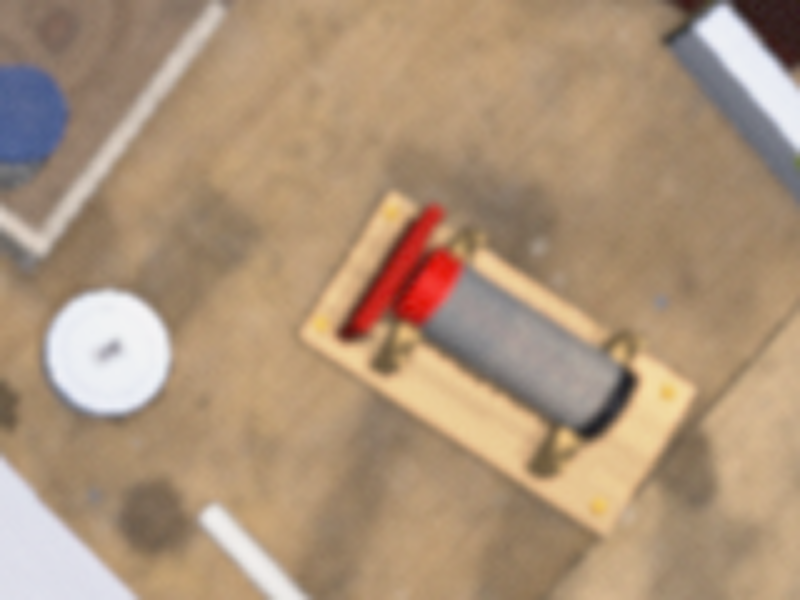

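View pics/s16c.png

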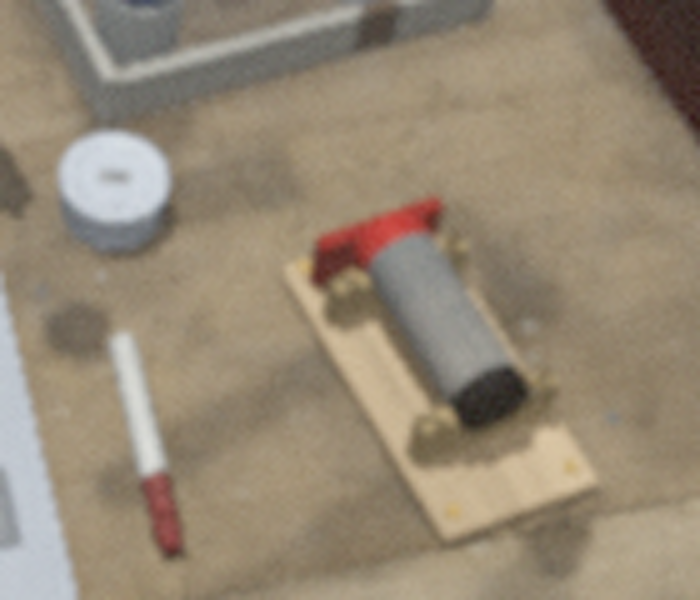

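View pics/s16.png

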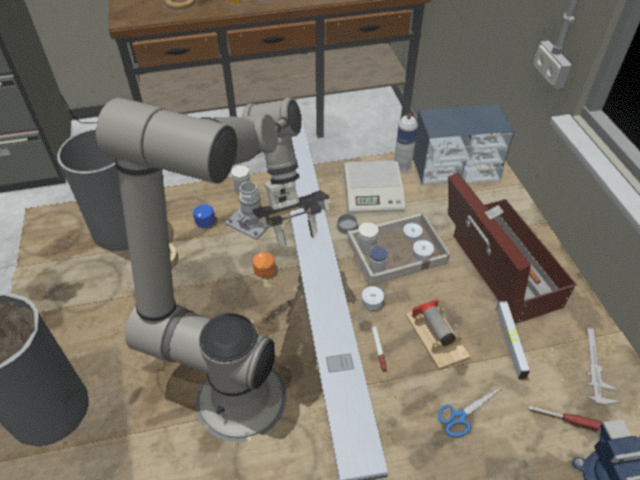

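Run:
```python
from h import *
np.set_printoptions(precision=1,suppress=True)
a=.9445;cr=np.array([.4403,-.3495]);c,n=np.cos(a),np.sin(a)
im=cv2.imread('pics/t16c.png')
def px(x,y,z):
    P=np.array([cr[0]+c*x-n*y,cr[1]+n*x+c*y,z]);return (proj('top',P)-[370,180]+.5)*5-.5
for xr,col in((60,(255,0,0)),(65,(0,255,0)),(70,(255,255,0))):
    for base in(0,-.12):
        pts=np.array([px(xr/1e3+base,.022*np.cos(t),.052+.022*np.sin(t)) for t in np.linspace(0,2*np.pi,40)])
        cv2.polylines(im,[pts.round().astype(int)],True,col,1)
cv2.imwrite('pics/t16o.png',cv2.resize(im[180:460,290:710],None,fx=1.8,fy=1.8))
```

```text
(no output)
```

View pics/t16o.png

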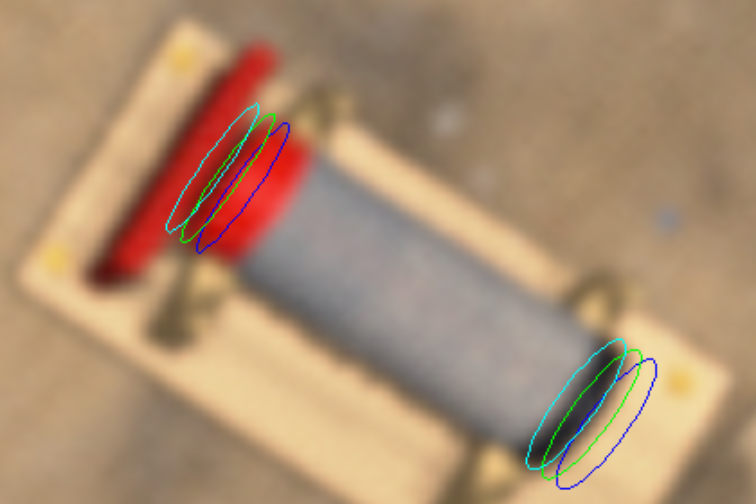

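The overlay puts the red face at x ≈ 65 mm, within 60–70, and the black end overhangs the rear V board. The jar, tin and marker look unmoved and the cap lies flat at scene (264,264), so I'll hand in.

Run:
```python
from h import *
a=cv2.imread('pics/top0.png');b=cv2.imread('pics/t16.png')
for n,(u0,v0,u1,v1) in dict(jar=(135,168,165,200),tin=(375,235,407,265),marker=(405,275,452,325)).items():
    A=cv2.cvtColor(a[v0:v1,u0:u1],6).astype(np.float32);B=cv2.cvtColor(b[v0:v1,u0:u1],6).astype(np.float32)
    print(n,cv2.phaseCorrelate(A,B))
print(hand_in())
```

```text
jar ((-0.054667655442530716, 0.04947248008312499), 0.9519815891981125)
tin ((0.023849705796013865, -0.04736206308135493), 1.0012629201014838)
marker ((-0.022101448691536518, 0.016304924969258394), 1.0174789134661357)
the job is handed in; nothing more can be done
None
```

The job is done and handed in at about 35 s of the 72 s allowed; no verdict came back.

- **Cap:** I unscrewed it counter-clockwise about 9.1 rad in two grasps, letting it rise with the thread. It lies flat, open side down, about 0.2 m from the sampler.
- **Liner:** I drew it out by the red end, stood it on the bare bench at (0.351, 0.400) m and let go. I then took it again from the side, tipped it over and laid it in the cradle. The wrist force readings I took stayed around 20 N or below.

**Last checks:**
- The liner lay centred in both V boards just before I backed away. The top-view overlay puts its red end face at about x = 65 mm, good to about 2 mm, so inside the 60–70 mm range.
- In the top view, the jar, tin and marker shifted less than 0.1 px from the first picture.
- The gripper was clear of everything at hand-in.

**Disagreements between measurements:**
- The scene camera placed objects 2–3 mm lower in x than the top and wrist cameras.
- On the way down to the cradle the wrist camera showed the liner about 2 mm to one side. I corrected that before letting go.

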